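Lock the spent culture jars into the steriliser box

ROBOT

A 6-joint arm with a two-finger parallel gripper is mounted at the origin on the work surface. World frame = base frame: x ahead of the robot, y to its left, z up, the work surface at z = 0. Lengths are in m, angles in rad, forces in N, time in s.
With the tool pointing down it reaches from about 0.4 to 0.925 m from the base axis. Payload 3.4 kg.
Tool frame: the origin (TCP) lies midway between the tips of the shut fingers; the grasp point (between the pads) lies 19 mm behind it; z points along the fingers, y is the line along which they close (so a half turn about z gives the same grasp; the last joint's range is limited). The gripper opens to 85 mm and grips with 20 to 120 N. Pads are 22 mm wide; open, the fingers measure 114 mm over their backs; the gripper's body (76 mm by 85 mm) begins 54 mm behind the grasp point. The pads swing forward as they close: fully open they stand 13 mm farther back than shut.
Start: joints at [-1.26, 0.307, 1.506, -0, 1.328, -0.073], TCP at [0.215, -0.533, 0.192] pointing down, gripper open.
Joint ranges: [-3.12, 3.12], [-1.05, 2.28], [0.14, 2.33], [-1.42, 4.57], [0.1, 2.73], [-2.68, 2.68]. Speed limits (rad/s): [2.57, 2.57, 3.14, 3.14, 3.14, 3.14].

INTERFACE

Orientations are given as a 3x3 rotation matrix whose columns are the frame's x, y, z axes.
In Python, from station import bot gives the robot as it stands. The module is installed in compiled form; this text tells all that it offers.
- The arm moves only by the tool step_arm, never from a script. Its argument "plan" is a list of rows, each an object with "linear": the shift along the tool's x, y, z normalised to -1 to 1, where 1 is 200 mm, a list of three; "delta_rot": the turn, a rotation vector about the tool's x, y, z normalised to -1 to 1, where 1 is 90 degrees, a list of three. In form: [{"linear": [dx, dy, dz], "delta_rot": [wx, wy, wz]}, ...]. A call has exactly 8 rows; each row shifts and turns the commanded pose from where the row before left it, along the tool's axes as they then stand; what a row does not reach is not made up. A row lasts 1/10 s, in which the tool goes at most 50 mm and 8.59 degrees, less where a joint would pass 70% of its speed; a pose out of reach is approached as far as the arm can. A call with a number of a shift or a turn outside -1 to 1 is refused whole. A call with a gripper value outside its range is refused whole. "gripper" is the closure, from 0 (fully open) to 1 (shut), set as the call begins (left out, the last holds). The fingers move at their own pace and stop on an object; "grip_force" is the grip in N (left out, the last holds). Time passes only in rows, so rows that do not move let the fingers close, or fill a call up. It gives the time, the measured TCP pose, the force, the opening and the grip force at its end, in the units of the state.
- bot.get_state(): the state, without advancing time (a new reading comes with each control period).
- bot.camera(name): name is "scene" or "top" or "wrist"; returns a dict with "pixels" (384x512x3 uint8, red, green, blue), "camera_matrix" (3x3 intrinsics, pixels), "R" (3x3) and "t" (3): a world point X has camera coordinates R X + t; the wrist camera has in their place "hand_eye" (4x4, takes a point from camera to tool coordinates, whose origin is the TCP and whose axes are the flange's). Camera axes: x right, y down, z forward; pixel columns grow to the right and rows downward; lengths in m; the calibration is good to about 2 mm. A picture is of the moment at which its call begins: read the wrist's pose just before it. There is no depth.
- bot.hand_in(): hands the job in; it is judged then, once.
Trained networks look in a picture, given as the dict that the camera call returned (one of the last four; its "shot" number tells which), for a name from the list of things; names that differ only in an ending like _2 or _b are one class to them, and where a whole thing is asked for, a point or a joint stands for the part that bears it (a point fixed in the world has none). Each returns a list of dicts, best first, with "confidence" (0 to 1); they miss things now and then, are a little off and sometimes report something else, mostly with a low value. They report only what shows in the picture. A call takes as long as a camera call. They do not tell look-alikes from the thing itself.
- bot.look_for(label, picture): "xy" ([column, row] in pixels, amid what is visible of it).
- bot.mark_of(label, picture): "xy" ([column, row] in pixels: a listed point, or the origin of a listed thing).
The state is a dict: "clock": time; "joint_positions": joint angles; "joint_vel": joint speeds; "joint_torque": joint torques, N m; "tcp_pos": TCP position; "ee_rot": TCP orientation; "force": force on the tool from outside, world axes, zero at the start; "ft_torque": the same for the moment, N m; "opening": finger opening in m; "finger_force": force on a finger pad.
Only numpy, scipy, OpenCV 4.12 (cv2) and the standard library are available. Lean on these libraries where they do the work, as an engineer would, in place of code of your own. Each camera call takes 0.05 s, during which the arm holds its last target. There are 200 camera calls.

TASK

Take the loose lid off the aluminium steriliser box by its knob and lay it flat on the bench, then load every short amber jar into the box and put the lid back so that it sits fully home. Then use the mallet, never the hand, to knock both sprung locking pins at the ends of the box fully down, and finally lay the mallet back with its head on its black rubber mat. Leave the tall bottles and everything else on the bench where they are.

Things in the scene. Friction and masses are not known exactly. Their poses are not given: they have to be found in the camera images.
- box: Open aluminium steriliser box, fixed: 140 (its x) by 190 (its y) by 85 mm high outside, walls and floor 4 mm, inside 132 by 182 mm. Origin: centre of its underside, z up. Outside each end (+y, -y) a grey lug, 50 mm along x, 95 mm high, 110 to 160 mm from the box centre, carries a locking pin. The 2 to 4 jars fit standing, two by two, under the lid.
- lid: Loose lid, 300 g, starts seated on the box. Origin: centre of its underside, z up, long side along y. Plug 120 (x) by 170 (y) mm, z 0 to 8, enters the mouth with 6 mm play all round; plate 142 by 192 mm, z 8 to 14, rests on the rim; black bar knob 26 (x) by 50 (y) mm, z 24 to 50. Seated: origin 77 mm above the box's origin, centred, long sides parallel, either way round.
- pin_left (a joint): Sprung steel locking pin in the lug at the box's +y end, on the box's y axis 135 mm from its centre: how far it is pressed down, in m. It starts 0 to 0.003 (up); 0.020 is fully down on its stop, and from 0.017 it is locked. It takes about 8 N to start it and 11 N to drive it home; friction holds it where it has been driven.
- pin_right (a joint): The same pin at the box's -y end.
- pin_left_top (a point): Centre of the flat top of pin_left's steel head (32 mm across), 130 mm above the bench when fully up and 110 mm when fully down; it moves with the pin.
- pin_right_top (a point): The same for pin_right.
- mallet: Mallet, 320 g: grey 55 mm cube head, origin at the cube's centre, and a straight wooden handle 22 by 22 mm from one face along the mallet's -x, from x = -27.5 to -142.5 mm. Any of the head's four side faces may rest on the bench or strike. Starts on the mat, handle level, its axis 30.5 mm above the bench. Centre of mass about 12 mm from the origin towards the handle.
- mat: Black rubber mat fixed to the bench, 190 (its x) by 120 (its y) by 3 mm, the mallet's place. Origin at the centre of its underside.
- jar1: Short amber glass jar with white screw cap, 46 mm in diameter, 70 mm tall, 140 g, standing in the row in front of the box. Origin at the centre of its underside, z up. May be absent.
- jar2: Short amber glass jar with white screw cap, 46 mm in diameter, 70 mm tall, 140 g, standing in the row in front of the box. Origin at the centre of its underside, z up. May be absent.
- jar3: Short amber glass jar with white screw cap, 46 mm in diameter, 70 mm tall, 140 g, standing in the row in front of the box. Origin at the centre of its underside, z up. May be absent.
- jar4: Short amber glass jar with white screw cap, 46 mm in diameter, 70 mm tall, 140 g, standing in the row in front of the box. Origin at the centre of its underside, z up. May be absent.
- tall1: Tall amber culture bottle, 40 mm in diameter, 120 mm tall, standing among the jars; a bystander to be left alone. Origin at the centre of its underside.
- tall2: Tall amber culture bottle, 40 mm in diameter, 120 mm tall, standing among the jars; a bystander to be left alone. Origin at the centre of its underside.
- clear_spot (a point): Centre of a clear piece of bench to the left (+y) of the box, 150 mm along world x by 220 mm along world y, where the lid has room to lie with its long side along world y.
Not all that is in view belongs to the job. Leave any blue look-alike of the jar4 alone.

How it is judged:
On the way, in this order (a step that is already met when the one before it is completed fails the run):
1. the lid lies flat on the bench, knob up, released, with the box open (height (world z) of lid below 0.02 m and angle between lid's own z axis and vertical below 0.1 rad and contact force between the fingers and lid below 0.3 N and horizontal distance between lid and box above 0.12 m), for 0.2 s.
2. every jar present is inside the box, released (x of jar1 in the frame of box between -0.068 and 0.068 m and y of jar1 in the frame of box between -0.093 and 0.093 m and z of jar1 in the frame of box between -0.01 and 0.06 m and x of jar2 in the frame of box between -0.068 and 0.068 m and y of jar2 in the frame of box between -0.093 and 0.093 m and z of jar2 in the frame of box between -0.01 and 0.06 m and x of jar3 in the frame of box between -0.068 and 0.068 m and y of jar3 in the frame of box between -0.093 and 0.093 m and z of jar3 in the frame of box between -0.01 and 0.06 m and x of jar4 in the frame of box between -0.068 and 0.068 m and y of jar4 in the frame of box between -0.093 and 0.093 m and z of jar4 in the frame of box between -0.01 and 0.06 m and contact force between the fingers and jar1 below 0.3 N and contact force between the fingers and jar2 below 0.3 N and contact force between the fingers and jar3 below 0.3 N and contact force between the fingers and jar4 below 0.3 N), for 0.2 s.
3. the lid is back on, fully seated and released, over the jars (x of lid in the frame of box between -0.012 and 0.012 m and y of lid in the frame of box between -0.012 and 0.012 m and z of lid in the frame of box between 0.07 and 0.081 m and angle between lid's own z axis and vertical below 0.06 rad and x of jar1 in the frame of box between -0.068 and 0.068 m and y of jar1 in the frame of box between -0.093 and 0.093 m and z of jar1 in the frame of box between -0.01 and 0.06 m and x of jar2 in the frame of box between -0.068 and 0.068 m and y of jar2 in the frame of box between -0.093 and 0.093 m and z of jar2 in the frame of box between -0.01 and 0.06 m and x of jar3 in the frame of box between -0.068 and 0.068 m and y of jar3 in the frame of box between -0.093 and 0.093 m and z of jar3 in the frame of box between -0.01 and 0.06 m and x of jar4 in the frame of box between -0.068 and 0.068 m and y of jar4 in the frame of box between -0.093 and 0.093 m and z of jar4 in the frame of box between -0.01 and 0.06 m and contact force between the fingers and lid below 0.3 N), for 0.2 s.
4. the mallet strikes a locking pin ((contact force between mallet and pin_left above 1 N or contact force between mallet and pin_right above 1 N)).
5. both locking pins have been driven down, lid still seated (value of joint each of pin_left, pin_right above 0.017 m and x of lid in the frame of box between -0.012 and 0.012 m and y of lid in the frame of box between -0.012 and 0.012 m and z of lid in the frame of box between 0.07 and 0.081 m and angle between lid's own z axis and vertical below 0.06 rad), for 0.1 s.
At the end, for the whole second after the job is handed in: Every jar present is inside the box, the lid is seated (within 12 mm of centre, flat within 0.06 rad, plate on the rim), both pins are at least 17 mm down, and the mallet lies at rest with the centre of its head over the mat and less than 45 mm above the bench (all of step 5 and x of jar1 in the frame of box between -0.068 and 0.068 m and y of jar1 in the frame of box between -0.093 and 0.093 m and z of jar1 in the frame of box between -0.01 and 0.06 m and x of jar2 in the frame of box between -0.068 and 0.068 m and y of jar2 in the frame of box between -0.093 and 0.093 m and z of jar2 in the frame of box between -0.01 and 0.06 m and x of jar3 in the frame of box between -0.068 and 0.068 m and y of jar3 in the frame of box between -0.093 and 0.093 m and z of jar3 in the frame of box between -0.01 and 0.06 m and x of jar4 in the frame of box between -0.068 and 0.068 m and y of jar4 in the frame of box between -0.093 and 0.093 m and z of jar4 in the frame of box between -0.01 and 0.06 m and x of mallet in the frame of mat between -0.095 and 0.095 m and y of mallet in the frame of mat between -0.06 and 0.06 m and height (world z) of mallet below 0.045 m and linear speed of mallet below 0.02 m/s); the robot touches nothing.
It fails at once if a locking pin is pushed with the hand instead of the mallet (contact force between any of the fingers, the arm and pin_left above 3 N or contact force between any of the fingers, the arm and pin_right above 3 N).
It fails at once if a tall bottle is moved more than 50 mm or knocked over (distance of any of tall1, tall2 from where it was at the start of the episode above 0.05 m or angle between any of tall1, tall2's own z axis and vertical above 0.6 rad).
Of jar1, jar2, jar3, jar4 only 2 to 4 are there at a start; the rules pass over those that are not, and their reading is None.
At some moment in a run one of jar1, jar2, jar3, jar4, mallet may be knocked a few centimetres aside while the robot is not near it.
Once in a run the grip may slacken for a moment while it holds something.
It also fails if it takes over 208 s, if anything falls off the work surface, if the arm or the gripper's body presses on something with over 40 N, if the wrist force passes 120 N, or if a joint passes its speed limit or range.

## Working session

There is one attempt and no reset: what is moved stays moved. The work goes in short steps, Python scripts to look and compute and a tool call to move; the robot and the scene stay as the last step left them, time stands still between calls to the robot, and variables do not carry over. Pictures are saved under pics/ and viewed, at most 14 in all, crops included, and the job is handed in when it is done.

Besides the shell and the picture viewer there is one more tool, called after ">>>" as a command line: name --argument value ..., lists and objects as JSON in quotes. step_arm: Moves the arm, as the interface text tells. Its arguments: {"type":"object","properties":{"plan":{"type":"array","items":{"type":"object","properties":{"linear":{"type":"array","items":{"type":"number","minimum":-1,"maximum":1}},"delta_rot":{"type":"array","items":{"type":"number","minimum":-1,"maximum":1}}}}},"gripper":{"type":"number"},"grip_force":{"type":"number"}},"required":["plan"]}

```bash
mkdir -p pics
cat > h.py <<'E'
import numpy as np, cv2
from station import bot
def save(p,name): cv2.imwrite('pics/'+name,cv2.cvtColor(p['pixels'],cv2.COLOR_RGB2BGR))
def cam(p,st=None):
    if 'R' in p and p['R'] is not None: return np.array(p['R']),np.array(p['t'])
    H=np.array(p['hand_eye']);Rw=np.array(st['ee_rot'])@H[:3,:3];c=np.array(st['ee_rot'])@H[:3,3]+st['tcp_pos']
    return Rw.T,-Rw.T@c
def ray(p,xy,z,st=None):
    R,t=cam(p,st);d=R.T@np.linalg.inv(p['camera_matrix'])@np.array([xy[0],xy[1],1.]);c=-R.T@t
    return c+d*(z-c[2])/d[2]
def proj(p,X,st=None):
    R,t=cam(p,st);q=np.array(p['camera_matrix'])@(R@np.array(X)+t);return q[:2]/q[2]
E
python3 - <<'E'
from h import *
s=bot.get_state();print(s['clock'],s['tcp_pos'],np.round(s['ee_rot'],3).tolist())
Z=dict(box=0,lid=.077,pin_left_top=.13,pin_right_top=.13,mallet=.0305,mat=0,jar1=0,tall1=0,clear_spot=0)
for n in ['top','scene']:
    p=bot.camera(n);save(p,n+'0.png')
    for l,z in Z.items():
        for d in bot.mark_of(l,p)[:6]:
            if d['confidence']>.25: print(n,l,np.round(d['xy']),round(d['confidence'],2),np.round(ray(p,d['xy'],z),3))
print(s)
E
```

```text
0.0 [ 0.21503496 -0.53243414  0.19130327] [[0.927, 0.374, -0.001], [0.374, -0.927, 0.002], [0.0, -0.002, -1.0]]
top lid [233. 171.] 0.59 [0.587 0.043 0.077]
top pin_left_top [183. 169.] 0.59 [0.585 0.179 0.13 ]
top pin_left_top [140. 176.] 0.48 [0.567 0.298 0.13 ]
top pin_right_top [279. 162.] 0.4 [ 0.598 -0.085  0.13 ]
top mallet [171. 229.] 0.74 [0.424 0.231 0.03 ]
top mat [372. 182.] 0.7 [ 0.558 -0.378  0.   ]
top jar1 [274. 253.] 0.65 [ 0.349 -0.073  0.   ]
top jar1 [245. 226.] 0.58 [0.433 0.014 0.   ]
top jar1 [278. 220.] 0.49 [ 0.447 -0.086  0.   ]
top tall1 [142. 219.] 0.71 [0.458 0.325 0.   ]
top clear_spot [135. 174.] 0.91 [0.597 0.347 0.   ]
scene lid [299. 202.] 0.83 [0.594 0.038 0.077]
scene pin_left_top [338. 156.] 0.49 [0.595 0.173 0.13 ]
scene pin_left_top [266. 170.] 0.27 [0.5   0.022 0.13 ]
scene pin_right_top [262. 234.] 0.51 [ 0.602 -0.101  0.13 ]
scene mallet [161. 361.] 0.71 [ 0.613 -0.396  0.03 ]
scene mallet [298. 140.] 0.32 [0.448 0.217 0.03 ]
scene mat [158. 340.] 0.74 [ 0.569 -0.379  0.   ]
scene jar1 [216. 217.] 0.97 [ 0.446 -0.098  0.   ]
scene jar1 [298. 
[... 545 characters left out ...]
       1.32841336e+00, -7.35101170e-02]), 'joint_vel': array([ 0.00195138, -0.00218722,  0.00206087, -0.00114263, -0.00163732,
        0.00255726]), 'joint_torque': array([ 7.95439446e-04, -4.57544482e+01, -2.51913106e+01, -3.88390981e-05,
        1.31756428e-02,  2.04283293e-05]), 'tcp_pos': array([ 0.21503496, -0.53243414,  0.19130327]), 'ee_rot': array([[ 9.27250482e-01,  3.74441127e-01, -6.21726452e-04],
       [ 3.74441615e-01, -9.27248485e-01,  1.92972236e-03],
       [ 1.46072506e-04, -2.02213625e-03, -9.99997945e-01]]), 'force': array([-0.18000151,  0.63762305,  0.86536952]), 'ft_torque': array([0.06040886, 0.00365715, 0.04521089]), 'finger_force': 0.0, 'opening': 0.0852032015462867}
```

```bash
python3 -c "
import cv2
a=cv2.imread('pics/top0.png');cv2.imwrite('pics/top0c.png',cv2.resize(a[100:310,100:440],None,fx=2.35,fy=2.35,interpolation=2))
a=cv2.imread('pics/scene0.png');cv2.imwrite('pics/scene0c.png',cv2.resize(a[84:384,60:420],None,fx=2,fy=2,interpolation=2))"
```

```text
(no output)
```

View pics/top0c.png

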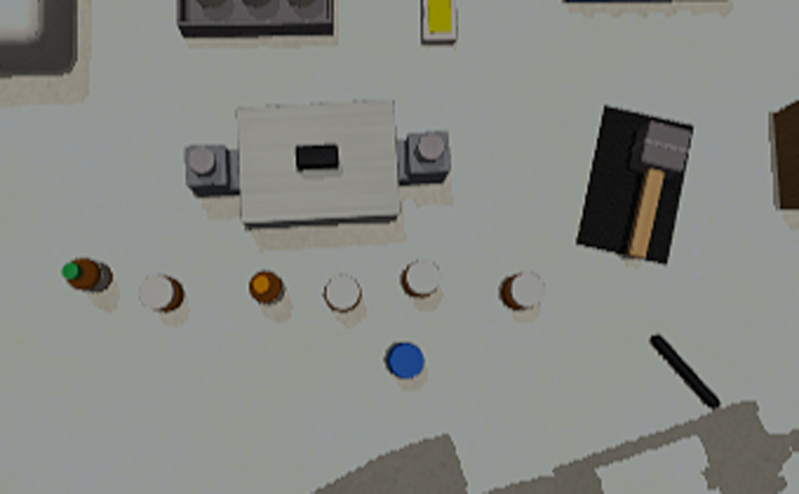

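View pics/scene0c.png

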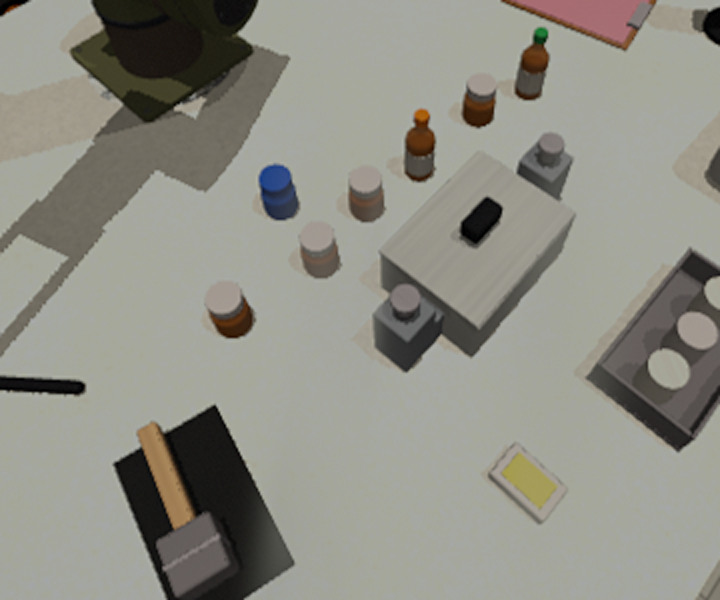

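Top crop: the lid knob is at (317,156). Five short-jar candidates: white caps at (160,293), (342,293), (421,278) and (522,290), and a blue one at (405,360). The four white-capped amber jars fit the description and the blue one is the look-alike. The tall bottles are green (85,273) and orange (266,287); the mallet head is at (665,145). I'll raise the tool, turn it and look from the wrist.

>>> step_arm --plan '[{"linear": [0, 0, -0.1], "delta_rot": [0, 0, -0.094]}, {"linear": [0, 0, -0.1], "delta_rot": [0, 0, -0.094]}, {"linear": [0, 0, -0.1], "delta_rot": [0, 0, -0.094]}, {"linear": [0, 0, -0.1], "delta_rot": [0, 0, -0.094]}, {"linear": [0, 0, -0.1], "delta_rot": [0, 0, -0.094]}, {"linear": [0, 0, -0.1], "delta_rot": [0, 0, -0.094]}, {"linear": [0, 0, -0.1], "delta_rot": [0, 0, -0.094]}, {"linear": [0, 0, -0.1], "delta_rot": [0, 0, -0.094]}]' --gripper 0

```text
clock: 1.8
tcp_pos: [0.2153, -0.5331, 0.3531]
ee_rot: [[-0.0, 1.0, -0.0], [1.0, 0.0, -0.0], [-0.0, -0.0, -1.0]]
force: [0.5, 0.5, -0.1]
opening: 0.0854
finger_force: 0.0
```

```bash
cat >> h.py <<'E'
from scipy.spatial.transform import Rotation as Ro
def Rd(yaw): 
    c,s=np.cos(np.radians(yaw)),np.sin(np.radians(yaw)); return np.array([[c,s,0],[s,-c,0],[0,0,-1.]])
def go(pos,yaw=None,R=None,start=None):
    """constant row total: tool-frame translation (units) and rotvec units; min rows"""
    s=bot.get_state();R0=np.array(s['ee_rot']);p0=np.array(s['tcp_pos'])
    if start is not None: p0,R0=start
    R1=R if R is not None else Rd(yaw)
    d=R0.T@(np.array(pos)-p0)/.2;w=Ro.from_matrix(R0.T@R1).as_rotvec()/(np.pi/2)
    print('lin',np.round(d,3),'rot',np.round(w,3),'minrows',round(max(np.linalg.norm(d)/.25,np.linalg.norm(w)/.0954),1))
    return np.array(pos),R1
E
python3 - <<'E'
from h import *
s=bot.get_state();print(s['clock'],s['tcp_pos'],np.round(s['ee_rot'],3).tolist())
p=bot.camera('wrist');print(p['hand_eye'],p['camera_matrix']); go([.5,.04,.38],92.6)
E
```

```text
1.8 [ 0.21525267 -0.53305709  0.35305742] [[-0.0, 1.0, -0.0], [1.0, 0.0, -0.0], [-0.0, -0.0, -1.0]]
[[ 2.54696416e-04 -9.64328487e-01 -2.64708336e-01  6.69328156e-02]
 [ 9.99999721e-01  4.31433337e-04 -6.09527885e-04  1.19756606e-03]
 [ 7.01989105e-04 -2.64708107e-01  9.64328328e-01 -1.81362958e-01]
 [ 0.00000000e+00  0.00000000e+00  0.00000000e+00  1.00000000e+00]] [[268.29061834   0.         253.61236083]
 [  0.         268.29061834 192.91931897]
 [  0.           0.           1.        ]]
lin [ 2.865  1.438 -0.131] rot [ 0.001  0.004 -0.025] minrows 12.8
```

>>> step_arm --plan '[{"linear": [0.18, 0.09, -0.008], "delta_rot": [0, 0, -0.003]}, {"linear": [0.18, 0.09, -0.008], "delta_rot": [0, 0, -0.003]}, {"linear": [0.18, 0.09, -0.008], "delta_rot": [0, 0, -0.003]}, {"linear": [0.18, 0.09, -0.008], "delta_rot": [0, 0, -0.003]}, {"linear": [0.18, 0.09, -0.008], "delta_rot": [0, 0, -0.003]}, {"linear": [0.18, 0.09, -0.008], "delta_rot": [0, 0, -0.003]}, {"linear": [0.18, 0.09, -0.008], "delta_rot": [0, 0, -0.003]}, {"linear": [0.18, 0.09, -0.008], "delta_rot": [0, 0, -0.003]}]'

```text
clock: 2.65
tcp_pos: [0.3564, -0.242, 0.3646]
ee_rot: [[-0.029, 1.0, 0.0], [1.0, 0.029, 0.0], [0.0, 0.0, -1.0]]
force: [1.2, -0.2, -1.1]
opening: 0.0857
finger_force: 0.0
```

>>> step_arm --plan '[{"linear": [0.18, 0.09, -0.008], "delta_rot": [0, 0, 0]}, {"linear": [0.18, 0.09, -0.008], "delta_rot": [0, 0, 0]}, {"linear": [0.18, 0.09, -0.008], "delta_rot": [0, 0, 0]}, {"linear": [0.18, 0.09, -0.008], "delta_rot": [0, 0, 0]}, {"linear": [0.18, 0.09, -0.008], "delta_rot": [0, 0, 0]}, {"linear": [0.18, 0.09, -0.008], "delta_rot": [0, 0, 0]}, {"linear": [0.18, 0.09, -0.008], "delta_rot": [0, 0, 0]}, {"linear": [0, 0, 0], "delta_rot": [0, 0, 0]}]'

```text
clock: 3.45
tcp_pos: [0.4755, 0.0164, 0.3755]
ee_rot: [[-0.035, 0.999, 0.0], [0.999, 0.035, 0.002], [0.002, 0.0, -1.0]]
force: [-0.4, -0.3, -0.8]
opening: 0.0853
finger_force: 0.0
```

Run:
```python
from h import *
Z=dict(box=0,lid=.077,pin_left_top=.13,pin_right_top=.13,jar1=0,tall1=0,clear_spot=0)
s=bot.get_state();print(s['clock'],s['tcp_pos'],np.round(s['ee_rot'],3).tolist())
p=bot.camera('wrist');save(p,'w1.png')
for l,z in Z.items():
  for d in bot.mark_of(l,p)[:6]:
    if d['confidence']>.25: print(l,np.round(d['xy']),round(d['confidence'],2),np.round(ray(p,d['xy'],z,s),3))
```

```text
3.45 [0.47554462 0.01636195 0.37546469] [[-0.035, 0.999, 0.0], [0.999, 0.035, 0.002], [0.002, 0.0, -1.0]]
box [307. 331.] 0.56 [ 0.627 -0.422  0.   ]
lid [321. 145.] 0.9 [0.596 0.044 0.077]
pin_left_top [335.  52.] 0.72 [0.589 0.182 0.13 ]
pin_right_top [238. 108.] 0.67 [0.45 0.1  0.13]
pin_right_top [322. 230.] 0.6 [ 0.598 -0.094  0.13 ]
jar1 [238.  32.] 0.91 [0.44  0.238 0.   ]
jar1 [242. 201.] 0.69 [ 0.455 -0.088  0.   ]
jar1 [229. 255.] 0.6 [ 0.428 -0.217  0.   ]
jar1 [232. 155.] 0.57 [0.431 0.012 0.   ]
tall1 [237. 108.] 0.93 [0.441 0.104 0.   ]
tall1 [229. 255.] 0.42 [ 0.429 -0.218  0.   ]
```

View pics/w1.png

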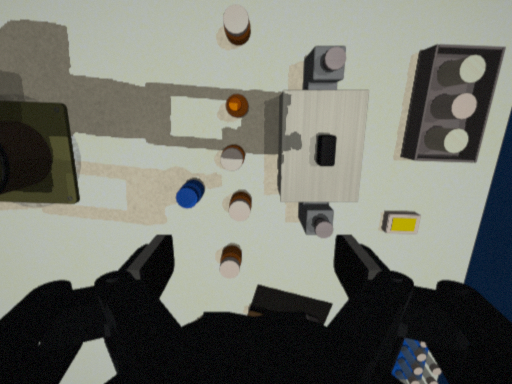

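The wrist view shows the knob at (326,150), pin heads at (334,57) and (323,228), white caps at about (236,17), (233,153), (241,208) and (230,265), the blue jar at (190,193) and a tall orange cap at (237,106). I'll refine the knob, pins and lid plate by segmentation.

Run:
```python
from h import *
s=bot.get_state();p=bot.camera('wrist');im=p['pixels'].astype(int)
def blob(mask,roi,z,name):
    x0,x1,y0,y1=roi;m=np.zeros(mask.shape,np.uint8);m[y0:y1,x0:x1]=mask[y0:y1,x0:x1]
    n,l,st,c=cv2.connectedComponentsWithStats(m);k=1+np.argmax(st[1:,4])
    cs,_=cv2.findContours((l==k).astype(np.uint8),cv2.RETR_EXTERNAL,cv2.CHAIN_APPROX_NONE)
    q=np.float32([ray(p,a[0],z,s)[:2] for a in max(cs,key=len)])*1000
    r=cv2.minAreaRect(q);print(name,st[k],np.round(c[k],1),np.round(ray(p,c[k],z,s),4),'rect mm',np.round(r[0],1),np.round(r[1],1),round(r[2],1))
g=im.sum(2)/3
blob(g<45,(308,345,125,175),.127,'knob')
for y in (45,57,70,215,228,235): print(y,[tuple(im[y,x]) for x in range(310,350,6)])
blob(g>115,(270,380,82,208),.091,'lid')
bot_=lambda a:None
```

```text
knob [318 131  19  30 530] [326.9 145.4] [0.5902 0.0414 0.127 ] rect mm [590.2  41. ] [28.8 45.5] 1.7
45 [(np.int64(181), np.int64(184), np.int64(179)), (np.int64(93), np.int64(94), np.int64(95)), (np.int64(111), np.int64(112), np.int64(111)), (np.int64(88), np.int64(88), np.int64(88)), (np.int64(143), np.int64(135), np.int64(133)), (np.int64(140), np.int64(132), np.int64(131)), (np.int64(121), np.int64(124), np.int64(122))]
57 [(np.int64(37), np.int64(39), np.int64(37)), (np.int64(91), np.int64(93), np.int64(94)), (np.int64(42), np.int64(45), np.int64(46)), (np.int64(141), np.int64(133), np.int64(131)), (np.int64(143), np.int64(134), np.int64(131)), (np.int64(140), np.int64(132), np.int64(131)), (np.int64(158), np.int64(157), np.int64(149))]
70 [(np.int64(34), np.int64(34), np.int64(37)), (np.int64(113), np.int64(115), np.int64(115)), (np.int64(98), np.int64(99), np.int64(100)), (np.int64(106), np.int64(107), np.int64(108)), (np.int64(110), np.int64(114), np.int64(114)), (np.int64(112), np.int64(114), np.int64(112)), (np.int64(179), np.int64(183), np.int64(172))]
215 [(np.int64(104)
[... 377 characters left out ...]
nt64(97), np.int64(98)), (np.int64(139), np.int64(128), np.int64(126)), (np.int64(136), np.int64(128), np.int64(125)), (np.int64(157), np.int64(157), np.int64(148)), (np.int64(184), np.int64(189), np.int64(178)), (np.int64(186), np.int64(192), np.int64(175))]
235 [(np.int64(183), np.int64(188), np.int64(178)), (np.int64(187), np.int64(192), np.int64(178)), (np.int64(185), np.int64(189), np.int64(177)), (np.int64(183), np.int64(188), np.int64(180)), (np.int64(185), np.int64(192), np.int64(182)), (np.int64(43), np.int64(44), np.int64(41)), (np.int64(65), np.int64(67), np.int64(63))]
lid [  270    82   110   126 11405] [330.2 145.3] [0.6055 0.0387 0.091 ] rect mm [602.   33.5] [199.4 216.2] 2.6
```

```bash
cat >> h.py <<'E'
def pink(p,s,zs,roi=None,lo=3,amin=40):
    im=p['pixels'].astype(int);g=im.sum(2)/3
    m=((im[...,0]-im[...,1]>lo)&(g>100)&(im[...,0]-im[...,2]<40)).astype(np.uint8)
    m=cv2.morphologyEx(m,cv2.MORPH_OPEN,np.ones((3,3),np.uint8))
    n,l,st,c=cv2.connectedComponentsWithStats(m)
    return [(np.round(c[k],1).tolist(),int(st[k,4]),[np.round(ray(p,c[k],z,s),4).tolist() for z in zs]) for k in range(1,n) if st[k,4]>=amin]
E
python3 - <<'E'
from h import *
s=bot.get_state();print(s['tcp_pos']);p=bot.camera('wrist');save(p,'w2.png')
for b in pink(p,s,(.13,.07)): print(b)
im=p['pixels']
print([im[100,x].tolist() for x in (290,300,350,360)])
E
```

```text
[0.47376145 0.01121519 0.3763471 ]
([229.2, 21.3], 529, [[0.4344, 0.2099, 0.13], [0.429, 0.2284, 0.07]])
([60.8, 28.4], 63, [[0.1962, 0.1938, 0.13], [0.1574, 0.2101, 0.07]])
([8.3, 37.9], 87, [[0.1195, 0.1796, 0.13], [0.0699, 0.1938, 0.07]])
([19.6, 43.2], 87, [[0.1342, 0.1732, 0.13], [0.0867, 0.1866, 0.07]])
([44.7, 43.0], 133, [[0.1702, 0.1745, 0.13], [0.1278, 0.1881, 0.07]])
([336.4, 52.8], 377, [[0.5896, 0.1743, 0.13], [0.606, 0.1878, 0.07]])
([4.9, 55.7], 168, [[0.1096, 0.1561, 0.13], [0.0587, 0.167, 0.07]])
([406.6, 102.3], 693, [[0.7034, 0.1098, 0.13], [0.7357, 0.1142, 0.07]])
([296.5, 72.6], 373, [[0.5338, 0.1462, 0.13], [0.5423, 0.1558, 0.07]])
([54.1, 64.3], 85, [[0.1789, 0.1468, 0.13], [0.1377, 0.1564, 0.07]])
([33.6, 72.4], 185, [[0.1469, 0.1349, 0.13], [0.1012, 0.1429, 0.07]])
([70.5, 81.7], 86, [[0.1994, 0.1237, 0.13], [0.1611, 0.1301, 0.07]])
([52.6, 82.9], 130, [[0.1726, 0.1213, 0.13], [0.1304, 0.1273, 0.07]])
([151.6, 91.5], 138, [[0.3188, 0.1136, 0.13], [0.2972, 0.1186, 0.07]])
([165.4, 88.3], 103, [[0.3397, 0.1187, 0.13], [0.321, 0.1243, 0.07]])
([192.1, 89.2], 121
[... 2069 characters left out ...]
072, -0.0712, 0.13], [0.0157, -0.0922, 0.07]])
([403.7, 216.7], 218, [[0.7317, -0.0734, 0.13], [0.768, -0.0947, 0.07]])
([325.7, 225.5], 221, [[0.6013, -0.0933, 0.13], [0.6193, -0.1174, 0.07]])
([219.6, 252.2], 68, [[0.4196, -0.1493, 0.13], [0.4122, -0.1812, 0.07]])
([230.7, 265.9], 286, [[0.4395, -0.1756, 0.13], [0.4348, -0.2112, 0.07]])
([423.4, 353.0], 48, [[0.8215, -0.3571, 0.13], [0.8704, -0.4182, 0.07]])
([419.8, 366.9], 50, [[0.8212, -0.3918, 0.13], [0.8701, -0.4577, 0.07]])
([416.9, 380.1], 51, [[0.8218, -0.4259, 0.13], [0.8707, -0.4966, 0.07]])
([435.3, 380.5], 44, [[0.8597, -0.4258, 0.13], [0.914, -0.4965, 0.07]])
[[110, 109, 100], [182, 181, 164], [178, 175, 162], [175, 174, 158]]
```

Run:
```python
from h import *
a=go([.592,.041,.2],92.5); a=go([.592,.041,.1],92.5,start=a)
```

```text
lin [0.131 0.595 0.882] rot [ 0.     0.    -0.009] minrows 4.3
lin [0.  0.  0.5] rot [0. 0. 0.] minrows 2.0
```

>>> step_arm --plan '[{"linear": [0.022, 0.099, 0.147], "delta_rot": [0, 0, -0.002]}, {"linear": [0.022, 0.099, 0.147], "delta_rot": [0, 0, -0.002]}, {"linear": [0.022, 0.099, 0.147], "delta_rot": [0, 0, -0.002]}, {"linear": [0.022, 0.099, 0.147], "delta_rot": [0, 0, -0.002]}, {"linear": [0.022, 0.099, 0.147], "delta_rot": [0, 0, -0.001]}, {"linear": [0.021, 0.1, 0.147], "delta_rot": [0, 0, 0]}, {"linear": [0, 0, 0], "delta_rot": [0, 0, 0]}, {"linear": [0, 0, 0], "delta_rot": [0, 0, 0]}]'

```text
clock: 4.75
tcp_pos: [0.5914, 0.0427, 0.1991]
ee_rot: [[-0.046, 0.999, -0.003], [0.999, 0.046, -0.0], [-0.0, -0.003, -1.0]]
force: [0.1, -0.6, -0.3]
opening: 0.0857
finger_force: 0.0
```

>>> step_arm --plan '[{"linear": [0, 0, 0.1], "delta_rot": [0, 0, 0]}, {"linear": [0, 0, 0.1], "delta_rot": [0, 0, 0]}, {"linear": [0, 0, 0.1], "delta_rot": [0, 0, 0]}, {"linear": [0, 0, 0.1], "delta_rot": [0, 0, 0]}, {"linear": [0, 0, 0.1], "delta_rot": [0, 0, 0]}, {"linear": [0, 0, 0], "delta_rot": [0, 0, 0]}, {"linear": [0, 0, 0], "delta_rot": [0, 0, 0]}, {"linear": [0, 0, 0], "delta_rot": [0, 0, 0]}]'

```text
clock: 5.55
tcp_pos: [0.5933, 0.0429, 0.1021]
ee_rot: [[-0.046, 0.999, 0.004], [0.999, 0.046, -0.0], [-0.0, 0.004, -1.0]]
force: [-0.0, 0.7, 0.4]
opening: 0.0852
finger_force: 0.0
```

>>> step_arm --plan '[{"linear": [0, 0, 0]}, {"linear": [0, 0, 0]}, {"linear": [0, 0, 0]}, {"linear": [0, 0, 0]}, {"linear": [0, 0, 0]}, {"linear": [0, 0, 0]}, {"linear": [0, 0, 0]}, {"linear": [0, 0, 0]}]' --gripper 1 --grip_force 60

```text
invalid input at $.plan[0]: expected keys linear, delta_rot
```

>>> step_arm --plan '[{"linear": [0, 0, 0], "delta_rot": [0, 0, 0]}, {"linear": [0, 0, 0], "delta_rot": [0, 0, 0]}, {"linear": [0, 0, 0], "delta_rot": [0, 0, 0]}, {"linear": [0, 0, 0], "delta_rot": [0, 0, 0]}, {"linear": [0, 0, 0], "delta_rot": [0, 0, 0]}, {"linear": [0, 0, 0], "delta_rot": [0, 0, 0]}, {"linear": [0, 0, 0], "delta_rot": [0, 0, 0]}, {"linear": [0, 0, 0], "delta_rot": [0, 0, 0]}]' --gripper 1 --grip_force 80

```text
clock: 6.35
tcp_pos: [0.5919, 0.0431, 0.0997]
ee_rot: [[-0.046, 0.999, -0.0], [0.999, 0.046, -0.0], [-0.0, -0.0, -1.0]]
force: [0.0, -0.3, -1.0]
opening: -0.0001
finger_force: 0.0
```

>>> step_arm --plan '[{"linear": [0, 0, -0.03], "delta_rot": [0, 0, 0]}, {"linear": [0, 0, -0.06], "delta_rot": [0, 0, 0]}, {"linear": [0, 0, -0.1], "delta_rot": [0, 0, 0]}, {"linear": [0, 0, -0.1], "delta_rot": [0, 0, 0]}, {"linear": [0, 0, -0.1], "delta_rot": [0, 0, 0]}, {"linear": [0, 0, -0.1], "delta_rot": [0, 0, 0]}, {"linear": [0, 0, -0.1], "delta_rot": [0, 0, 0]}, {"linear": [0, 0, 0], "delta_rot": [0, 0, 0]}]'

```text
clock: 7.15
tcp_pos: [0.5945, 0.0431, 0.2222]
ee_rot: [[-0.046, 0.999, 0.008], [0.999, 0.046, 0.0], [-0.0, 0.008, -1.0]]
force: [0.3, -0.1, 1.0]
opening: -0.0001
finger_force: 0.0
```

Run:
```python
from h import *
s=bot.get_state();print(s['tcp_pos'],s['force'],s['opening'],s['finger_force'])
p=bot.camera('wrist');save(p,'w3.png')
a=go([.598,.35,.22],90); a=go([.598,.35,.035],90,start=a)
```

```text
[0.59452691 0.04313807 0.22221072] [ 0.32760703 -0.13818196  0.9734793 ] -0.00013542076095250064 0.0
lin [1.532e+00 9.400e-02 1.000e-03] rot [0.003 0.    0.029] minrows 6.1
lin [0.    0.    0.925] rot [0. 0. 0.] minrows 3.7
```

View pics/w3.png

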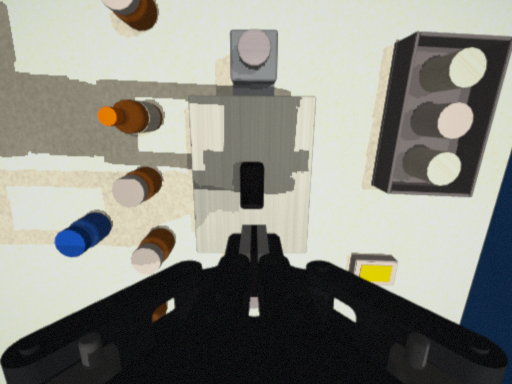

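Run:
```python
from h import *
s=bot.get_state();p=bot.camera('wrist')
print(proj(p,s['tcp_pos'],s), ray(p,(252,187),.127,s), ray(p,(254,47),.13,s))
t=bot.camera('top');
print(proj(t,s['tcp_pos']))
for q,z in (((100+317/2.35,100+156/2.35),.127),((100+202/2.35,100+160/2.35),.13),((100+431/2.35,100+148/2.35),.13)): print(ray(t,q,z))
save(t,'top1.png')
sc=bot.camera('scene'); print(proj(sc,s['tcp_pos']))
for q in ((60+481/2,84+215/2),): print(ray(sc,q,.127))
print([ray(sc,(60+x/2,84+y/2),.13) for x,y in ((550,143),(405,296))])
save(sc,'sc1.png')
```

```text
[252.1024252  215.89318137] [0.59318629 0.04109986 0.127     ] [0.58908903 0.17357544 0.13      ]
[231.16579214 157.76455886]
[0.58961304 0.03704945 0.127     ]
[0.58653068 0.17138592 0.13      ]
[ 0.59629804 -0.09686111  0.13      ]
[308.09891545 163.73418232]
[0.5938706  0.03438277 0.127     ]
[array([0.589968  , 0.16753545, 0.13      ]), array([ 0.60080426, -0.09738366,  0.13      ])]
```

View pics/sc1.png

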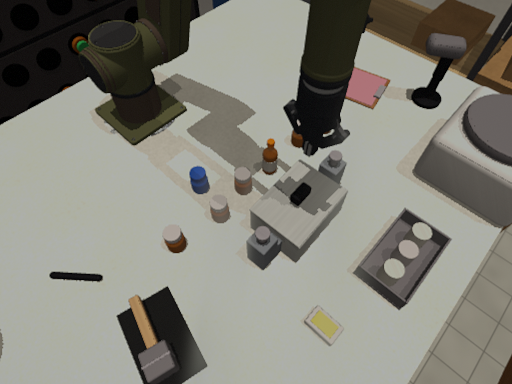

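```bash
python3 -c "
import cv2,numpy as np
a=cv2.imread('pics/sc1.png');cv2.circle(a,(308,164),1,(0,0,255),-1)
b=cv2.imread('pics/w3.png');cv2.circle(b,(252,216),1,(0,0,255),-1)
f=lambda i,x,y:cv2.convertScaleAbs(cv2.resize(i[y-50:y+50,x-50:x+50],(400,400),interpolation=2),alpha=1.5)
cv2.imwrite('pics/z.png',np.hstack([f(a,308,164),f(b,252,216)]))"
```

```text
(no output)
```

View pics/z.png

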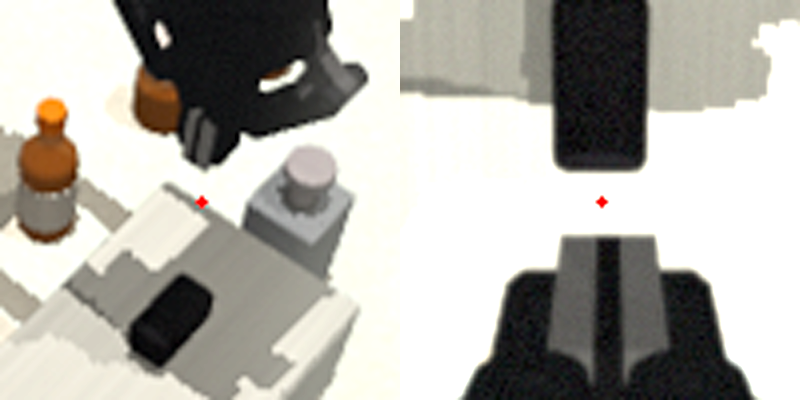

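Run:
```python
from h import *
s=bot.get_state();p=bot.camera('wrist');sc=bot.camera('scene');t=bot.camera('top')
R=np.array(s['ee_rot'])
for dz in (0,-.01,-.02,-.03,-.04):
    X=s['tcp_pos']+R@np.array([0,0,dz]);print(dz,proj(p,X,s),proj(sc,X),proj(t,X))
for n,c in (('scene',sc),('wrist',p)): print(n,[np.round(proj(c,s['tcp_pos']+R@np.array([a,b,0]),s if n=='wrist' else None)) for a in (-.011,.011) for b in (-.01,.01)])
print(s['opening'],s['joint_positions'])
```

```text
0 [252.09940242 215.88877629] [307.02750541 164.10421312] [231.23397926 158.90563009]
-0.01 [252.00933992 220.9807685 ] [307.65736236 161.08792099] [231.05662843 158.04532396]
-0.02 [251.90925497 226.63941411] [308.30238127 157.99902046] [230.87574689 157.16789079]
-0.03 [251.79737601 232.96487482] [308.96311629 154.83485784] [230.69122814 156.27281398]
-0.04 [251.6714878  240.08239641] [309.64014888 151.59264852] [230.50296136 155.35955596]
scene [array([300., 165.]), array([308., 170.]), array([306., 158.]), array([314., 163.])]
wrist [array([238., 230.]), array([266., 230.]), array([238., 201.]), array([266., 201.])]
0.0001709393725754479 [ 1.54590272e-03  3.15253594e-01  1.42944724e+00  2.00713445e-05
  1.39862626e+00 -4.45135595e-02]
```

The knob was missed. Both views show the fingertips ending about 30 mm behind the reported TCP, so I'll calibrate by touching the knob top (z 0.127) gently with the shut fingers.

>>> step_arm --plan '[{"linear": [0, 0, 0.15], "delta_rot": [0, 0, 0]}, {"linear": [0, 0, 0.15], "delta_rot": [0, 0, 0]}, {"linear": [0, 0, 0.15], "delta_rot": [0, 0, 0]}, {"linear": [0, 0, 0.1], "delta_rot": [0, 0, 0]}, {"linear": [0, 0, 0.04], "delta_rot": [0, 0, 0]}, {"linear": [0, 0, 0.02], "delta_rot": [0, 0, 0]}, {"linear": [0, 0, 0], "delta_rot": [0, 0, 0]}, {"linear": [0, 0, 0], "delta_rot": [0, 0, 0]}]'

```text
clock: 8.3
tcp_pos: [0.5929, 0.0431, 0.0968]
ee_rot: [[-0.046, 0.999, 0.002], [0.999, 0.046, -0.0], [-0.0, 0.002, -1.0]]
force: [-0.2, 0.1, 0.4]
opening: -0.0004
finger_force: 0.0
```

>>> step_arm --plan '[{"linear": [0, 0, 0.005], "delta_rot": [0, 0, 0]}, {"linear": [0, 0, 0], "delta_rot": [0, 0, 0]}, {"linear": [0, 0, 0.005], "delta_rot": [0, 0, 0]}, {"linear": [0, 0, 0], "delta_rot": [0, 0, 0]}, {"linear": [0, 0, 0.005], "delta_rot": [0, 0, 0]}, {"linear": [0, 0, 0], "delta_rot": [0, 0, 0]}, {"linear": [0, 0, 0], "delta_rot": [0, 0, 0]}, {"linear": [0, 0, 0], "delta_rot": [0, 0, 0]}]'

```text
clock: 9.1
tcp_pos: [0.5919, 0.0431, 0.0928]
ee_rot: [[-0.046, 0.999, -0.0], [0.999, 0.046, 0.0], [0.0, -0.0, -1.0]]
force: [0.4, 0.9, -0.1]
opening: -0.0001
finger_force: 0.0
```

>>> step_arm --plan '[{"linear": [0, 0, 0.005], "delta_rot": [0, 0, 0]}, {"linear": [0, 0, 0], "delta_rot": [0, 0, 0]}, {"linear": [0, 0, 0.005], "delta_rot": [0, 0, 0]}, {"linear": [0, 0, 0], "delta_rot": [0, 0, 0]}, {"linear": [0, 0, 0.005], "delta_rot": [0, 0, 0]}, {"linear": [0, 0, 0], "delta_rot": [0, 0, 0]}, {"linear": [0, 0, 0], "delta_rot": [0, 0, 0]}, {"linear": [0, 0, 0], "delta_rot": [0, 0, 0]}]'

```text
clock: 9.9
tcp_pos: [0.592, 0.0431, 0.0898]
ee_rot: [[-0.046, 0.999, 0.0], [0.999, 0.046, -0.0], [-0.0, 0.0, -1.0]]
force: [-0.6, 0.2, -0.5]
opening: 0.0002
finger_force: 0.0
```

Run:
```python
from h import *
s=bot.get_state();p=bot.camera('wrist');sc=bot.camera('scene');t=bot.camera('top')
print(s['tcp_pos'],s['force'],proj(sc,s['tcp_pos']),proj(p,s['tcp_pos'],s))
a=cv2.cvtColor(sc['pixels'],cv2.COLOR_RGB2BGR);b=cv2.cvtColor(p['pixels'],cv2.COLOR_RGB2BGR)
f=lambda i,x,y:cv2.convertScaleAbs(cv2.resize(i[y-50:y+50,x-50:x+50],(400,400),interpolation=2),alpha=1.5)
cv2.imwrite('pics/z2.png',np.hstack([f(a,308,180),f(b,252,216)]))
```

```text
[0.59195458 0.04310381 0.0898285 ] [-0.55881413  0.24628961 -0.46492331] [300.50084672 197.3392203 ] [252.10020733 215.88996122]
```

View pics/z2.png

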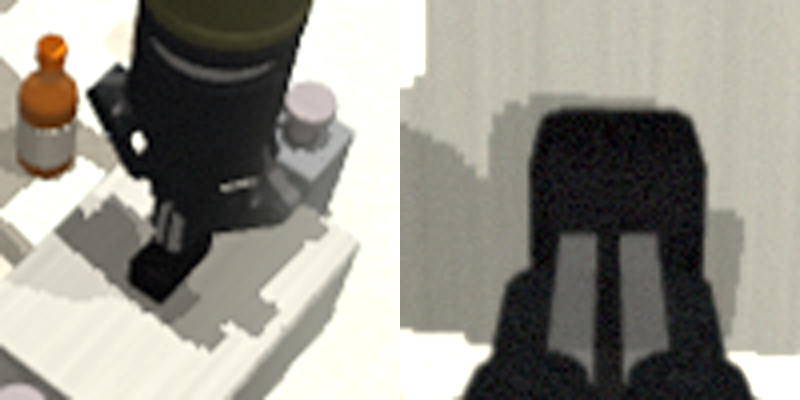

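Scene crop: the shut fingers stand over the middle of the knob, still just above it. I'll go on lower.

>>> step_arm --plan '[{"linear": [0, 0, 0.005], "delta_rot": [0, 0, 0]}, {"linear": [0, 0, 0], "delta_rot": [0, 0, 0]}, {"linear": [0, 0, 0.005], "delta_rot": [0, 0, 0]}, {"linear": [0, 0, 0], "delta_rot": [0, 0, 0]}, {"linear": [0, 0, 0.005], "delta_rot": [0, 0, 0]}, {"linear": [0, 0, 0], "delta_rot": [0, 0, 0]}, {"linear": [0, 0, 0], "delta_rot": [0, 0, 0]}, {"linear": [0, 0, 0], "delta_rot": [0, 0, 0]}]'

```text
clock: 10.85
tcp_pos: [0.592, 0.0431, 0.088]
ee_rot: [[-0.046, 0.999, 0.001], [0.999, 0.046, -0.0], [-0.0, 0.001, -1.0]]
force: [-1.8, 0.9, 7.4]
opening: -0.0003
finger_force: 3.7
```

Contact came at reported z 0.088 on a surface at 0.127. So the true fingertips are 39 mm behind the reported TCP, and I'll use that offset from here on.

>>> step_arm --plan '[{"linear": [0, 0, -0.1], "delta_rot": [0, 0, 0]}, {"linear": [0, 0, -0.1], "delta_rot": [0, 0, 0]}, {"linear": [0, 0, 0], "delta_rot": [0, 0, 0]}, {"linear": [0, 0, 0], "delta_rot": [0, 0, 0]}, {"linear": [0, 0, 0], "delta_rot": [0, 0, 0]}, {"linear": [0, 0, 0], "delta_rot": [0, 0, 0]}, {"linear": [0, 0, 0], "delta_rot": [0, 0, 0]}, {"linear": [0, 0, 0], "delta_rot": [0, 0, 0]}]'

```text
clock: 11.65
tcp_pos: [0.5916, 0.0431, 0.1262]
ee_rot: [[-0.046, 0.999, -0.001], [0.999, 0.046, 0.0], [0.0, -0.001, -1.0]]
force: [-0.4, 0.8, -0.5]
opening: 0.0003
finger_force: 0.0
```

>>> step_arm --plan '[{"linear": [0, 0, 0], "delta_rot": [0, 0, 0]}, {"linear": [0, 0, 0], "delta_rot": [0, 0, 0]}, {"linear": [0, 0, 0], "delta_rot": [0, 0, 0]}, {"linear": [0, 0, 0], "delta_rot": [0, 0, 0]}, {"linear": [0, 0, 0], "delta_rot": [0, 0, 0]}, {"linear": [0, 0, 0], "delta_rot": [0, 0, 0]}, {"linear": [0, 0, 0], "delta_rot": [0, 0, 0]}, {"linear": [0, 0, 0], "delta_rot": [0, 0, 0]}]' --gripper 0

```text
clock: 12.45
tcp_pos: [0.592, 0.0431, 0.1268]
ee_rot: [[-0.046, 0.999, 0.0], [0.999, 0.046, 0.0], [0.0, 0.0, -1.0]]
force: [0.9, 0.2, -0.1]
opening: 0.0854
finger_force: 0.0
```

>>> step_arm --plan '[{"linear": [0, 0, 0.1], "delta_rot": [0, 0, 0]}, {"linear": [0, 0, 0.1], "delta_rot": [0, 0, 0]}, {"linear": [0, 0, 0.1], "delta_rot": [0, 0, 0]}, {"linear": [0, 0, 0.033], "delta_rot": [0, 0, 0]}, {"linear": [0, 0, 0], "delta_rot": [0, 0, 0]}, {"linear": [0, 0, 0], "delta_rot": [0, 0, 0]}, {"linear": [0, 0, 0], "delta_rot": [0, 0, 0]}, {"linear": [0, 0, 0], "delta_rot": [0, 0, 0]}]'

```text
clock: 13.25
tcp_pos: [0.5928, 0.0431, 0.0613]
ee_rot: [[-0.046, 0.999, 0.002], [0.999, 0.046, 0.0], [-0.0, 0.002, -1.0]]
force: [-0.5, -0.5, -0.4]
opening: 0.0852
finger_force: 0.0
```

>>> step_arm --plan '[{"linear": [0, 0, 0], "delta_rot": [0, 0, 0]}, {"linear": [0, 0, 0], "delta_rot": [0, 0, 0]}, {"linear": [0, 0, 0], "delta_rot": [0, 0, 0]}, {"linear": [0, 0, 0], "delta_rot": [0, 0, 0]}, {"linear": [0, 0, 0], "delta_rot": [0, 0, 0]}, {"linear": [0, 0, 0], "delta_rot": [0, 0, 0]}, {"linear": [0, 0, 0], "delta_rot": [0, 0, 0]}, {"linear": [0, 0, 0], "delta_rot": [0, 0, 0]}]' --gripper 1 --grip_force 80

```text
clock: 14.05
tcp_pos: [0.5925, 0.0431, 0.0607]
ee_rot: [[-0.046, 0.999, 0.001], [0.999, 0.046, 0.0], [-0.0, 0.001, -1.0]]
force: [0.5, -0.1, 3.7]
opening: 0.0248
finger_force: 79.7
```

>>> step_arm --plan '[{"linear": [0, 0, -0.03], "delta_rot": [0, 0, 0]}, {"linear": [0, 0, -0.06], "delta_rot": [0, 0, 0]}, {"linear": [0, 0, -0.1], "delta_rot": [0, 0, 0]}, {"linear": [0, 0, -0.1], "delta_rot": [0, 0, 0]}, {"linear": [0, 0, -0.1], "delta_rot": [0, 0, 0]}, {"linear": [0, 0, -0.1], "delta_rot": [0, 0, 0]}, {"linear": [0, 0, -0.1], "delta_rot": [0, 0, 0]}, {"linear": [0, 0, 0], "delta_rot": [0, 0, 0]}]'

```text
clock: 14.85
tcp_pos: [0.5938, 0.0432, 0.1814]
ee_rot: [[-0.046, 0.999, 0.006], [0.999, 0.046, 0.0], [-0.0, 0.006, -1.0]]
force: [0.0, 0.5, -2.8]
opening: 0.0248
finger_force: 79.1
```

Run:
```python
from h import *
s=bot.get_state();print(s['tcp_pos'],s['force'],s['opening'],s['finger_force'])
a=go([.598,.352,.18],90); a=go([.598,.352,-.012],90,start=a)
```

```text
[0.59376129 0.04315842 0.181365  ] [ 0.02909826  0.46819079 -2.84280655] 0.02476009119678669 79.09657001495361
lin [1.542 0.092 0.007] rot [0.004 0.    0.029] minrows 6.2
lin [0.   0.   0.96] rot [0. 0. 0.] minrows 3.8
```

>>> step_arm --plan '[{"linear": [0.1, 0.012, 0], "delta_rot": [0, 0, 0.005]}, {"linear": [0.2, 0.012, 0], "delta_rot": [0, 0, 0.005]}, {"linear": [0.22, 0.012, 0], "delta_rot": [0, 0, 0.005]}, {"linear": [0.22, 0.012, 0], "delta_rot": [0, 0, 0.005]}, {"linear": [0.22, 0.012, 0], "delta_rot": [0, 0, 0.005]}, {"linear": [0.22, 0.012, 0], "delta_rot": [0, 0, 0.004]}, {"linear": [0.2, 0.01, 0], "delta_rot": [0, 0, 0]}, {"linear": [0.16, 0.01, 0], "delta_rot": [0, 0, 0]}]'

```text
clock: 15.65
tcp_pos: [0.6032, 0.3537, 0.1762]
ee_rot: [[-0.002, 1.0, -0.003], [1.0, 0.002, -0.001], [-0.001, -0.003, -1.0]]
force: [1.3, -1.4, -2.7]
opening: 0.0247
finger_force: 78.9
```

>>> step_arm --plan '[{"linear": [0, 0, 0], "delta_rot": [0, 0, 0]}, {"linear": [0, 0, 0.15], "delta_rot": [0, 0, 0]}, {"linear": [0, 0, 0.15], "delta_rot": [0, 0, 0]}, {"linear": [0, 0, 0.15], "delta_rot": [0, 0, 0]}, {"linear": [0, 0, 0.15], "delta_rot": [0, 0, 0]}, {"linear": [0, 0, 0.15], "delta_rot": [0, 0, 0]}, {"linear": [0, 0, 0.15], "delta_rot": [0, 0, 0]}, {"linear": [0, 0, 0], "delta_rot": [0, 0, 0]}]'

```text
clock: 16.45
tcp_pos: [0.5993, 0.3479, -0.008]
ee_rot: [[-0.0, 1.0, -0.012], [1.0, 0.0, -0.006], [-0.006, -0.012, -1.0]]
force: [-2.0, -0.5, -3.5]
opening: 0.0245
finger_force: 79.3
```

>>> step_arm --plan '[{"linear": [0, 0, 0.02], "delta_rot": [0, 0, 0]}, {"linear": [0, 0, 0.01], "delta_rot": [0, 0, 0]}, {"linear": [0, 0, 0.01], "delta_rot": [0, 0, 0]}, {"linear": [0, 0, 0], "delta_rot": [0, 0, 0]}, {"linear": [0, 0, 0.01], "delta_rot": [0, 0, 0]}, {"linear": [0, 0, 0], "delta_rot": [0, 0, 0]}, {"linear": [0, 0, 0], "delta_rot": [0, 0, 0]}, {"linear": [0, 0, 0], "delta_rot": [0, 0, 0]}]'

```text
clock: 17.25
tcp_pos: [0.6046, 0.3514, -0.0117]
ee_rot: [[-0.001, 1.0, 0.0], [1.0, 0.001, 0.0], [0.0, 0.0, -1.0]]
force: [-1.7, -0.4, -3.3]
opening: 0.0246
finger_force: 79.4
```

>>> step_arm --plan '[{"linear": [0, 0, 0.01], "delta_rot": [0, 0, 0]}, {"linear": [0, 0, 0], "delta_rot": [0, 0, 0]}, {"linear": [0, 0, 0.01], "delta_rot": [0, 0, 0]}, {"linear": [0, 0, 0], "delta_rot": [0, 0, 0]}, {"linear": [0, 0, 0.005], "delta_rot": [0, 0, 0]}, {"linear": [0, 0, 0], "delta_rot": [0, 0, 0]}, {"linear": [0, 0, 0], "delta_rot": [0, 0, 0]}, {"linear": [0, 0, 0], "delta_rot": [0, 0, 0]}]'

```text
clock: 18.05
tcp_pos: [0.6049, 0.3516, -0.0163]
ee_rot: [[-0.001, 1.0, 0.001], [1.0, 0.001, 0.0], [0.0, 0.001, -1.0]]
force: [-1.8, -0.9, 1.2]
opening: 0.0246
finger_force: 79.5
```

>>> step_arm --plan '[{"linear": [0, 0, 0], "delta_rot": [0, 0, 0]}, {"linear": [0, 0, 0], "delta_rot": [0, 0, 0]}, {"linear": [0, 0, 0], "delta_rot": [0, 0, 0]}, {"linear": [0, 0, 0], "delta_rot": [0, 0, 0]}, {"linear": [0, 0, 0], "delta_rot": [0, 0, 0]}, {"linear": [0, 0, 0], "delta_rot": [0, 0, 0]}, {"linear": [0, 0, 0], "delta_rot": [0, 0, 0]}, {"linear": [0, 0, 0], "delta_rot": [0, 0, 0]}]' --gripper 0

```text
clock: 18.85
tcp_pos: [0.6046, 0.3514, -0.0168]
ee_rot: [[-0.0, 1.0, -0.0], [1.0, 0.0, -0.0], [-0.0, -0.0, -1.0]]
force: [-0.2, 0.2, 0.4]
opening: 0.0853
finger_force: 0.0
```

>>> step_arm --plan '[{"linear": [0, 0, -0.1], "delta_rot": [0, 0, 0]}, {"linear": [0, 0, -0.2], "delta_rot": [0, 0, 0]}, {"linear": [0, 0, -0.2], "delta_rot": [0, 0, 0]}, {"linear": [0, 0, -0.2], "delta_rot": [0, 0, 0]}, {"linear": [0, 0, -0.2], "delta_rot": [0, 0, 0]}, {"linear": [0, 0, -0.2], "delta_rot": [0, 0, 0]}, {"linear": [0, 0, -0.2], "delta_rot": [0, 0, 0]}, {"linear": [0, 0, -0.1], "delta_rot": [0, 0, 0]}]'

```text
clock: 19.65
tcp_pos: [0.606, 0.3521, 0.2682]
ee_rot: [[-0.001, 1.0, 0.006], [1.0, 0.001, 0.003], [0.003, 0.006, -1.0]]
force: [0.6, 0.1, -0.7]
opening: 0.0852
finger_force: 0.0
```

```bash
cat >> h.py <<'E'
def marks(p,s,Z,cmin=.3,n=6):
    for l,z in Z.items():
        for d in bot.mark_of(l,p)[:n]:
            if d['confidence']>cmin: print(l,np.round(d['xy'],1),round(d['confidence'],2),np.round(ray(p,d['xy'],z,s),4))
E
python3 - <<'E'
from h import *
s=bot.get_state();print(s['clock'],s['tcp_pos'])
for c in ('top','wrist'):
    p=bot.camera(c);save(p,c+'2.png');print(c);marks(p,s,dict(jar1=0,tall1=0,lid=0))
sc=bot.camera('scene');save(sc,'scene2.png');print('scene');marks(sc,s,dict(jar1=0,tall1=0))
a=go([.45,.02,.27],0)
E
```

```text
19.65 [0.60598896 0.35213285 0.26823677]
top
jar1 [319.9 221.4] 0.76 [ 0.4409 -0.2143  0.    ]
jar1 [246.5 225.6] 0.71 [0.4322 0.0085 0.    ]
jar1 [169.  225.7] 0.71 [0.4361 0.2425 0.    ]
jar1 [277.9 220.8] 0.64 [ 0.445  -0.0869  0.    ]
jar1 [272.9 252.8] 0.5 [ 0.3493 -0.0694  0.    ]
tall1 [143.3 215.7] 0.58 [0.4678 0.3204 0.    ]
tall1 [212.1 223.9] 0.45 [0.4392 0.1124 0.    ]
lid [133.5 172.1] 0.84 [0.6024 0.3525 0.    ]
wrist
jar1 [158.9 222.4] 0.94 [0.4394 0.2421 0.    ]
jar1 [253.6 162.6] 0.41 [0.6085 0.3495 0.    ]
tall1 [168.4 287.9] 0.87 [0.4453 0.1079 0.    ]
tall1 [172.9 174.4] 0.74 [0.4711 0.3293 0.    ]
lid [252.9 161.9] 0.67 [0.6073 0.3507 0.    ]
scene
jar1 [200.7 187.8] 0.88 [ 0.3518 -0.0674  0.    ]
jar1 [173. 248.] 0.82 [ 0.4329 -0.2276  0.    ]
jar1 [244.6 190.4] 0.79 [0.4426 0.0073 0.    ]
jar1 [219.5 213.4] 0.71 [ 0.4449 -0.0863  0.    ]
jar1 [300.7 143.2] 0.6 [ 0.4469  0.2369 -0.    ]
tall1 [321.3 127.6] 0.88 [0.453  0.3274 0.    ]
tall1 [267.6 167.4] 0.78 [0.4358 0.1055 0.    ]
tall1 [301.9 144.8] 0.58 [0.4532 0.2346 0.    ]
lin [-1.655 -0.772 -0.038] rot [-0.001  0.002  1.   ] minrows 10.5
```

View pics/wrist2.png

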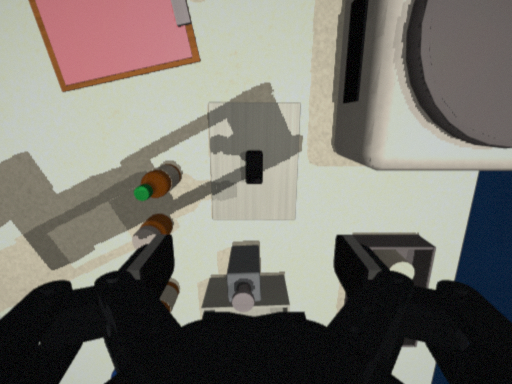

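The lid lies flat on the bench at (255,165) in the wrist view. Now the jars: A (0.440,0.242), B (0.434,0.009), C (0.445,-0.087), D (0.437,-0.217); the blue jar at (0.35,-0.07) stays.

>>> step_arm --plan '[{"linear": [0, 0, 0], "delta_rot": [0, 0, 0.088]}, {"linear": [0, 0, 0], "delta_rot": [0, 0, 0.088]}, {"linear": [0, 0, 0], "delta_rot": [0, 0, 0.088]}, {"linear": [0, 0, 0], "delta_rot": [0, 0, 0.088]}, {"linear": [0, 0, 0], "delta_rot": [0, 0, 0.088]}, {"linear": [0, 0, 0], "delta_rot": [0, 0, 0.088]}, {"linear": [0, 0, 0], "delta_rot": [0, 0, 0.088]}, {"linear": [0, 0, 0], "delta_rot": [0, 0, 0.088]}]' --gripper 0.24

```text
clock: 21.0
tcp_pos: [0.6044, 0.3513, 0.2626]
ee_rot: [[0.896, 0.444, -0.001], [0.444, -0.896, -0.0], [-0.001, 0.0, -1.0]]
force: [0.3, 1.2, 1.1]
opening: 0.0648
finger_force: 0.0
```

>>> step_arm --plan '[{"linear": [0, 0, 0], "delta_rot": [0, 0, 0.088]}, {"linear": [0, 0, 0], "delta_rot": [0, 0, 0.088]}, {"linear": [0, 0, 0], "delta_rot": [0, 0, 0.092]}, {"linear": [-0.171, 0.103, 0.118], "delta_rot": [0, 0, 0]}, {"linear": [-0.171, 0.103, 0.118], "delta_rot": [0, 0, 0]}, {"linear": [-0.171, 0.103, 0.118], "delta_rot": [0, 0, 0]}, {"linear": [-0.171, 0.103, 0.118], "delta_rot": [0, 0, 0]}, {"linear": [-0.171, 0.103, 0.118], "delta_rot": [0, 0, 0]}]'

```text
clock: 21.8
tcp_pos: [0.4367, 0.24, 0.1442]
ee_rot: [[0.999, 0.045, 0.0], [0.045, -0.999, -0.0], [0.0, 0.0, -1.0]]
force: [0.4, 0.8, -0.1]
opening: 0.0647
finger_force: 0.0
```

>>> step_arm --plan '[{"linear": [0, 0, 0], "delta_rot": [0, 0, 0]}, {"linear": [0, 0, 0], "delta_rot": [0, 0, 0]}, {"linear": [0, 0, 0], "delta_rot": [0, 0, 0]}, {"linear": [0, 0, 0], "delta_rot": [0, 0, 0]}, {"linear": [0, 0, 0], "delta_rot": [0, 0, 0]}, {"linear": [0, 0, 0], "delta_rot": [0, 0, 0]}, {"linear": [0, 0, 0], "delta_rot": [0, 0, 0]}, {"linear": [0, 0, 0], "delta_rot": [0, 0, 0]}]'

```text
clock: 22.6
tcp_pos: [0.4385, 0.2411, 0.1453]
ee_rot: [[0.999, 0.045, 0.0], [0.045, -0.999, 0.0], [0.0, -0.0, -1.0]]
force: [0.1, -0.3, 0.3]
opening: 0.0647
finger_force: 0.0
```

Run:
```python
from h import *
s=bot.get_state();print(s['clock'],s['tcp_pos'],s['opening'])
p=bot.camera('wrist');marks(p,s,dict(jar1=0,tall1=0))
a=go([.44,.242,-.012],2.5)
```

```text
22.6 [0.43854518 0.24105496 0.14525436] 0.06469382711201915
jar1 [254.1 173.7] 0.96 [0.4415 0.2405 0.    ]
jar1 [433.  186.9] 0.71 [0.4348 0.0155 0.    ]
jar1 [479.2 249.2] 0.55 [ 0.3523 -0.0655  0.    ]
tall1 [360.  178.2] 0.87 [0.4417 0.1087 0.    ]
tall1 [185.4 150.2] 0.83 [0.4667 0.3248 0.    ]
lin [ 0.009 -0.005  0.786] rot [0.    0.    0.001] minrows 3.1
```

>>> step_arm --plan '[{"linear": [0.015, 0, 0.15], "delta_rot": [0, 0, 0]}, {"linear": [0, 0, 0.15], "delta_rot": [0, 0, 0]}, {"linear": [0, 0, 0.15], "delta_rot": [0, 0, 0]}, {"linear": [0, 0, 0.15], "delta_rot": [0, 0, 0]}, {"linear": [0, 0, 0.1], "delta_rot": [0, 0, 0]}, {"linear": [0, 0, 0.08], "delta_rot": [0, 0, 0]}, {"linear": [0, 0, 0], "delta_rot": [0, 0, 0]}, {"linear": [0, 0, 0], "delta_rot": [0, 0, 0]}]'

```text
clock: 23.55
tcp_pos: [0.4413, 0.241, -0.0108]
ee_rot: [[0.999, 0.044, -0.001], [0.044, -0.999, -0.0], [-0.001, 0.0, -1.0]]
force: [0.5, 0.0, -0.4]
opening: 0.0655
finger_force: 0.0
```

>>> step_arm --plan '[{"linear": [0, 0, 0], "delta_rot": [0, 0, 0]}, {"linear": [0, 0, 0], "delta_rot": [0, 0, 0]}, {"linear": [0, 0, 0], "delta_rot": [0, 0, 0]}, {"linear": [0, 0, 0], "delta_rot": [0, 0, 0]}, {"linear": [0, 0, 0], "delta_rot": [0, 0, 0]}, {"linear": [0, 0, 0], "delta_rot": [0, 0, 0]}, {"linear": [0, 0, 0], "delta_rot": [0, 0, 0]}, {"linear": [0, 0, 0], "delta_rot": [0, 0, 0]}]' --gripper 1 --grip_force 50

```text
clock: 24.35
tcp_pos: [0.4423, 0.2413, -0.0093]
ee_rot: [[0.999, 0.045, 0.003], [0.045, -0.999, 0.001], [0.003, -0.001, -1.0]]
force: [-0.7, -1.1, 7.4]
opening: 0.0432
finger_force: 50.8
```

>>> step_arm --plan '[{"linear": [0, 0, -0.08], "delta_rot": [0, 0, 0]}, {"linear": [0, 0, -0.13], "delta_rot": [0, 0, 0]}, {"linear": [0, 0, -0.15], "delta_rot": [0, 0, 0]}, {"linear": [0, 0, -0.15], "delta_rot": [0, 0, 0]}, {"linear": [0, 0, -0.15], "delta_rot": [0, 0, 0]}, {"linear": [0, 0, -0.15], "delta_rot": [0, 0, 0]}, {"linear": [0, 0, -0.1], "delta_rot": [0, 0, 0]}, {"linear": [0, 0, 0], "delta_rot": [0, 0, 0]}]'

```text
clock: 25.15
tcp_pos: [0.4436, 0.2422, 0.1747]
ee_rot: [[0.999, 0.045, 0.007], [0.045, -0.999, 0.003], [0.007, -0.003, -1.0]]
force: [0.3, 0.1, -1.3]
opening: 0.0434
finger_force: 51.7
```

Run:
```python
from h import *
s=bot.get_state();print(s['clock'],s['tcp_pos'],s['opening'],s['finger_force'])
a=go([.624,.0864,.165],2.5);a=go([.624,.0864,-.006],2.5,start=a)
```

```text
25.15 [0.44359321 0.24215109 0.17470884] 0.043355705603422307 51.709579885646235
lin [0.866 0.818 0.052] rot [-0.002 -0.005  0.001] minrows 4.8
lin [0.    0.    0.855] rot [0. 0. 0.] minrows 3.4
```

>>> step_arm --plan '[{"linear": [0.09, 0.08, 0], "delta_rot": [0, 0, 0]}, {"linear": [0.13, 0.13, 0], "delta_rot": [0, 0, 0]}, {"linear": [0.15, 0.15, 0], "delta_rot": [0, 0, 0]}, {"linear": [0.15, 0.15, 0], "delta_rot": [0, 0, 0]}, {"linear": [0.15, 0.15, 0], "delta_rot": [0, 0, 0]}, {"linear": [0.15, 0.13, 0], "delta_rot": [0, 0, 0]}, {"linear": [0.055, 0.03, 0], "delta_rot": [0, 0, 0]}, {"linear": [0, 0, 0], "delta_rot": [0, 0, 0]}]'

```text
clock: 25.95
tcp_pos: [0.6242, 0.0837, 0.1693]
ee_rot: [[0.999, 0.042, -0.002], [0.042, -0.999, -0.0], [-0.002, -0.0, -1.0]]
force: [-1.3, 0.9, -0.6]
opening: 0.0435
finger_force: 51.7
```

>>> step_arm --plan '[{"linear": [0, 0, 0.05], "delta_rot": [0, 0, 0]}, {"linear": [0, 0, 0.14], "delta_rot": [0, 0, 0]}, {"linear": [0, 0, 0.14], "delta_rot": [0, 0, 0]}, {"linear": [0, 0, 0.14], "delta_rot": [0, 0, 0]}, {"linear": [0, 0, 0.14], "delta_rot": [0, 0, 0]}, {"linear": [0, 0, 0.14], "delta_rot": [0, 0, 0]}, {"linear": [0, 0, 0.1], "delta_rot": [0, 0, 0]}, {"linear": [0, 0, 0], "delta_rot": [0, 0, 0]}]'

```text
clock: 26.75
tcp_pos: [0.6198, 0.0867, 0.0007]
ee_rot: [[0.999, 0.047, -0.004], [0.047, -0.999, 0.001], [-0.004, -0.001, -1.0]]
force: [-1.4, 0.0, -0.0]
opening: 0.0435
finger_force: 52.4
```

>>> step_arm --plan '[{"linear": [0.01, 0, 0.01], "delta_rot": [0, 0, 0]}, {"linear": [0, 0, 0.01], "delta_rot": [0, 0, 0]}, {"linear": [0, 0, 0.01], "delta_rot": [0, 0, 0]}, {"linear": [0, 0, 0], "delta_rot": [0, 0, 0]}, {"linear": [0, 0, 0], "delta_rot": [0, 0, 0]}, {"linear": [0, 0, 0], "delta_rot": [0, 0, 0]}, {"linear": [0, 0, 0], "delta_rot": [0, 0, 0]}, {"linear": [0, 0, 0], "delta_rot": [0, 0, 0]}]'

```text
clock: 27.55
tcp_pos: [0.6208, 0.0867, -0.0003]
ee_rot: [[0.999, 0.047, -0.003], [0.047, -0.999, 0.001], [-0.003, -0.001, -1.0]]
force: [-13.3, -2.5, 32.0]
opening: 0.0433
finger_force: 64.9
```

>>> step_arm --plan '[{"linear": [0, 0, 0], "delta_rot": [0, 0, 0]}, {"linear": [0, 0, 0], "delta_rot": [0, 0, 0]}, {"linear": [0, 0, 0], "delta_rot": [0, 0, 0]}, {"linear": [0, 0, 0], "delta_rot": [0, 0, 0]}, {"linear": [0, 0, 0], "delta_rot": [0, 0, 0]}, {"linear": [0, 0, 0], "delta_rot": [0, 0, 0]}, {"linear": [0, 0, 0], "delta_rot": [0, 0, 0]}, {"linear": [0, 0, 0], "delta_rot": [0, 0, 0]}]' --gripper 0.32

```text
clock: 28.35
tcp_pos: [0.6214, 0.0797, -0.0019]
ee_rot: [[0.999, 0.049, -0.004], [0.049, -0.999, -0.009], [-0.004, 0.009, -1.0]]
force: [-8.1, -22.4, 22.2]
opening: 0.0583
finger_force: 15.1
```

>>> step_arm --plan '[{"linear": [0, 0, -0.1], "delta_rot": [0, 0, 0]}, {"linear": [0, 0, -0.15], "delta_rot": [0, 0, 0]}, {"linear": [0, 0, -0.15], "delta_rot": [0, 0, 0]}, {"linear": [0, 0, -0.15], "delta_rot": [0, 0, 0]}, {"linear": [0, 0, -0.15], "delta_rot": [0, 0, 0]}, {"linear": [0, 0, -0.15], "delta_rot": [0, 0, 0]}, {"linear": [0, 0, -0.05], "delta_rot": [0, 0, 0]}, {"linear": [0, 0, 0], "delta_rot": [0, 0, 0]}]'

```text
clock: 29.15
tcp_pos: [0.6254, 0.0863, 0.1767]
ee_rot: [[0.999, 0.046, 0.003], [0.046, -0.999, 0.001], [0.003, -0.0, -1.0]]
force: [0.8, 0.6, -0.4]
opening: 0.058
finger_force: 0.0
```

Run:
```python
from h import *
s=bot.get_state();print(s['clock'],s['tcp_pos'],s['opening'])
p=bot.camera('wrist');save(p,'w5.png');marks(p,s,dict(jar1=0,pin_left_top=.13,pin_right_top=.13,box=0))
t=bot.camera('top');print('top');marks(t,s,dict(jar1=0))
a=go([.434,.01,.165],2.5);a=go([.434,.01,-.012],2.5,start=a)
```

```text
29.15 [0.6253635  0.08633749 0.17668373] 0.05802784653134816
jar1 [295.1 291.6] 0.88 [0.4415 0.0139 0.    ]
jar1 [439.3 303. ] 0.65 [ 0.4315 -0.2121  0.    ]
jar1 [255.5 176.3] 0.6 [0.6191 0.0835 0.    ]
pin_left_top [154.2 227. ] 0.82 [0.5944 0.1757 0.13  ]
pin_left_top [ 60.4 177.5] 0.6 [0.637  0.2548 0.13  ]
pin_right_top [449.1 232.9] 0.7 [ 0.6012 -0.0946  0.13  ]
box [286.  193.2] 0.58 [0.5972 0.0401 0.    ]
box [235.4 290.5] 0.33 [0.4391 0.1057 0.    ]
top
jar1 [319.  222.4] 0.78 [ 0.4379 -0.2115  0.    ]
jar1 [219.7 166.9] 0.69 [0.6142 0.088  0.    ]
jar1 [246. 228.] 0.67 [0.425  0.0101 0.    ]
jar1 [279.2 219.5] 0.58 [ 0.4489 -0.091   0.    ]
jar1 [271.  252.3] 0.5 [ 0.3509 -0.0637  0.    ]
lin [-0.968  0.332  0.045] rot [0.    0.002 0.001] minrows 4.1
lin [0.    0.    0.885] rot [0. 0. 0.] minrows 3.5
```

View pics/w5.png

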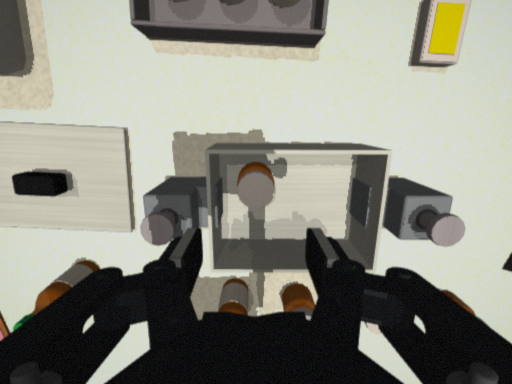

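The wrist view shows jar A standing in the box at (256,185). The left finger brushed the +y wall on release, so I'll place the rest at y ±40 mm and open less. Next is jar B.

Run:
```python
from h import *
s=bot.get_state();p=bot.camera('wrist')
for q in ((207,145),(391,148),(210,270),(382,268)): print(q,ray(p,q,.085,s))
print(ray(p,(257,185),.074,s))
a=go([.436,.011,.165],2.0)
```

```text
(207, 145) [0.6654325  0.13313518 0.085     ]
(391, 148) [ 0.6706682 -0.050099   0.085    ]
(210, 270) [0.52525766 0.12999826 0.085     ]
(382, 268) [ 0.53650459 -0.06442429  0.085     ]
[0.62406179 0.08125825 0.074     ]
lin [-0.959  0.328  0.046] rot [0.    0.002 0.006] minrows 4.1
```

>>> step_arm --plan '[{"linear": [-0.1, 0.034, 0], "delta_rot": [0, 0, 0]}, {"linear": [-0.18, 0.06, 0.01], "delta_rot": [0, 0, 0]}, {"linear": [-0.2, 0.07, 0.01], "delta_rot": [0, 0, 0]}, {"linear": [-0.2, 0.07, 0.01], "delta_rot": [0, 0, 0]}, {"linear": [-0.18, 0.06, 0.01], "delta_rot": [0, 0, 0]}, {"linear": [-0.09, 0.036, 0.01], "delta_rot": [0, 0, 0]}, {"linear": [0, 0, 0], "delta_rot": [0, 0, 0]}, {"linear": [0, 0, 0], "delta_rot": [0, 0, 0]}]' --gripper 0.24

```text
clock: 30.35
tcp_pos: [0.4393, 0.0106, 0.1654]
ee_rot: [[0.999, 0.044, 0.001], [0.044, -0.999, 0.0], [0.001, -0.0, -1.0]]
force: [0.4, 0.2, -0.3]
opening: 0.0651
finger_force: 0.0
```

Run:
```python
from h import *
s=bot.get_state();print(s['clock'],s['tcp_pos'],s['opening'])
p=bot.camera('wrist');marks(p,s,dict(jar1=0,tall1=0))
a=go([.436,.011,-.010],2.5)
```

```text
30.35 [0.43932336 0.01056444 0.16544114] 0.06512590141621284
jar1 [195.9  11.3] 0.89 [0.6222 0.0839 0.    ]
jar1 [419.9 186.8] 0.84 [ 0.4305 -0.2116  0.    ]
jar1 [327.5 166.3] 0.77 [ 0.4525 -0.0854  0.    ]
jar1 [305.9 236.4] 0.75 [ 0.3523 -0.0667  0.    ]
jar1 [249.4 174.6] 0.71 [0.437 0.016 0.   ]
tall1 [179.8 166.3] 0.88 [0.4441 0.1071 0.    ]
tall1 [  8.8 143.1] 0.83 [0.4644 0.3243 0.    ]
lin [-0.023 -0.002  0.877] rot [-0.    -0.001  0.001] minrows 3.5
```

>>> step_arm --plan '[{"linear": [-0.01, -0.012, 0.1], "delta_rot": [0, 0, 0]}, {"linear": [0, 0, 0.17], "delta_rot": [0, 0, 0]}, {"linear": [0, 0, 0.17], "delta_rot": [0, 0, 0]}, {"linear": [0, 0, 0.17], "delta_rot": [0, 0, 0]}, {"linear": [0, 0, 0.16], "delta_rot": [0, 0, 0]}, {"linear": [0, 0, 0.1], "delta_rot": [0, 0, 0]}, {"linear": [0, 0, 0], "delta_rot": [0, 0, 0]}, {"linear": [0, 0, 0], "delta_rot": [0, 0, 0]}]'

```text
clock: 31.3
tcp_pos: [0.4373, 0.0132, -0.0091]
ee_rot: [[0.999, 0.045, -0.001], [0.045, -0.999, 0.0], [-0.001, -0.0, -1.0]]
force: [0.6, -1.0, 0.4]
opening: 0.0648
finger_force: 0.0
```

>>> step_arm --plan '[{"linear": [0, 0, 0], "delta_rot": [0, 0, 0]}, {"linear": [0, 0, 0], "delta_rot": [0, 0, 0]}, {"linear": [0, 0, 0], "delta_rot": [0, 0, 0]}, {"linear": [0, 0, 0], "delta_rot": [0, 0, 0]}, {"linear": [0, 0, 0], "delta_rot": [0, 0, 0]}, {"linear": [0, 0, 0], "delta_rot": [0, 0, 0]}, {"linear": [0, 0, 0], "delta_rot": [0, 0, 0]}, {"linear": [0, 0, 0], "delta_rot": [0, 0, 0]}]' --gripper 1 --grip_force 50

```text
clock: 32.1
tcp_pos: [0.4382, 0.0129, -0.0073]
ee_rot: [[0.999, 0.044, 0.004], [0.044, -0.999, -0.0], [0.004, 0.0, -1.0]]
force: [-0.5, 0.2, 7.7]
opening: 0.0432
finger_force: 50.8
```

>>> step_arm --plan '[{"linear": [0, 0, -0.08], "delta_rot": [0, 0, 0]}, {"linear": [0, 0, -0.13], "delta_rot": [0, 0, 0]}, {"linear": [0, 0, -0.15], "delta_rot": [0, 0, 0]}, {"linear": [0, 0, -0.15], "delta_rot": [0, 0, 0]}, {"linear": [0, 0, -0.15], "delta_rot": [0, 0, 0]}, {"linear": [0, 0, -0.1], "delta_rot": [0, 0, 0]}, {"linear": [0, 0, -0.04], "delta_rot": [0, 0, 0]}, {"linear": [0, 0, 0], "delta_rot": [0, 0, 0]}]'

```text
clock: 32.9
tcp_pos: [0.4372, 0.013, 0.1524]
ee_rot: [[0.999, 0.045, 0.003], [0.045, -0.999, -0.0], [0.003, 0.0, -1.0]]
force: [-0.0, 0.2, -1.6]
opening: 0.043
finger_force: 51.6
```

Run:
```python
from h import *
s=bot.get_state();print(s['clock'],s['tcp_pos'],s['opening'],s['finger_force'])
a=go([.560,.080,.150],2.5);a=go([.560,.080,.002],2.5,start=a)
```

```text
32.9 [0.43717    0.01295134 0.15237511] 0.0429759324275016 51.60715083038667
lin [ 0.628 -0.308  0.014] rot [ 0.    -0.002  0.001] minrows 2.8
lin [0.   0.   0.74] rot [0. 0. 0.] minrows 3.0
```

>>> step_arm --plan '[{"linear": [0.07, -0.03, 0], "delta_rot": [0, 0, 0]}, {"linear": [0.14, -0.07, 0], "delta_rot": [0, 0, 0]}, {"linear": [0.15, -0.08, 0], "delta_rot": [0, 0, 0]}, {"linear": [0.14, -0.07, 0], "delta_rot": [0, 0, 0]}, {"linear": [0.1, -0.048, 0], "delta_rot": [0, 0, 0]}, {"linear": [0.028, -0.01, 0], "delta_rot": [0, 0, 0]}, {"linear": [0, 0, 0], "delta_rot": [0, 0, 0]}, {"linear": [0, 0, 0], "delta_rot": [0, 0, 0]}]'

```text
clock: 33.7
tcp_pos: [0.5576, 0.0799, 0.1499]
ee_rot: [[0.999, 0.045, -0.004], [0.045, -0.999, -0.0], [-0.004, 0.0, -1.0]]
force: [0.2, -0.5, -0.6]
opening: 0.0431
finger_force: 51.6
```

>>> step_arm --plan '[{"linear": [0, 0, 0.1], "delta_rot": [0, 0, 0]}, {"linear": [0, 0, 0.14], "delta_rot": [0, 0, 0]}, {"linear": [0, 0, 0.14], "delta_rot": [0, 0, 0]}, {"linear": [0, 0, 0.14], "delta_rot": [0, 0, 0]}, {"linear": [0, 0, 0.14], "delta_rot": [0, 0, 0]}, {"linear": [0, 0, 0.07], "delta_rot": [0, 0, 0]}, {"linear": [0, 0, 0.01], "delta_rot": [0, 0, 0]}, {"linear": [0, 0, 0], "delta_rot": [0, 0, 0]}]'

```text
clock: 34.5
tcp_pos: [0.5583, 0.0797, 0.0032]
ee_rot: [[0.999, 0.044, -0.001], [0.044, -0.999, -0.0], [-0.001, 0.0, -1.0]]
force: [0.5, 0.2, -1.1]
opening: 0.0431
finger_force: 51.6
```

Not touching yet, so I'll go a little lower and release with a smaller opening.

>>> step_arm --plan '[{"linear": [0, 0, 0.01], "delta_rot": [0, 0, 0]}, {"linear": [0, 0, 0.01], "delta_rot": [0, 0, 0]}, {"linear": [0, 0, 0], "delta_rot": [0, 0, 0]}, {"linear": [0, 0, 0], "delta_rot": [0, 0, 0]}, {"linear": [0, 0, 0], "delta_rot": [0, 0, 0]}, {"linear": [0, 0, 0], "delta_rot": [0, 0, 0]}, {"linear": [0, 0, 0], "delta_rot": [0, 0, 0]}, {"linear": [0, 0, 0], "delta_rot": [0, 0, 0]}]'

```text
clock: 35.3
tcp_pos: [0.5592, 0.0801, -0.0008]
ee_rot: [[0.999, 0.045, -0.0], [0.045, -0.999, -0.0], [-0.0, 0.0, -1.0]]
force: [0.1, -1.0, -1.4]
opening: 0.043
finger_force: 51.6
```

>>> step_arm --plan '[{"linear": [0, 0, 0], "delta_rot": [0, 0, 0]}, {"linear": [0, 0, 0], "delta_rot": [0, 0, 0]}, {"linear": [0, 0, 0], "delta_rot": [0, 0, 0]}, {"linear": [0, 0, 0], "delta_rot": [0, 0, 0]}, {"linear": [0, 0, 0], "delta_rot": [0, 0, 0]}, {"linear": [0, 0, 0], "delta_rot": [0, 0, 0]}, {"linear": [0, 0, 0], "delta_rot": [0, 0, 0]}, {"linear": [0, 0, 0], "delta_rot": [0, 0, 0]}]' --gripper 0.35

```text
clock: 36.1
tcp_pos: [0.5595, 0.0796, -0.0006]
ee_rot: [[0.999, 0.045, 0.001], [0.045, -0.999, -0.001], [0.001, 0.001, -1.0]]
force: [0.0, -5.0, 2.1]
opening: 0.0557
finger_force: 2.4
```

>>> step_arm --plan '[{"linear": [0, 0, -0.1], "delta_rot": [0, 0, 0]}, {"linear": [0, 0, -0.15], "delta_rot": [0, 0, 0]}, {"linear": [0, 0, -0.15], "delta_rot": [0, 0, 0]}, {"linear": [0, 0, -0.15], "delta_rot": [0, 0, 0]}, {"linear": [0, 0, -0.15], "delta_rot": [0, 0, 0]}, {"linear": [0, 0, -0.15], "delta_rot": [0, 0, 0]}, {"linear": [0, 0, -0.05], "delta_rot": [0, 0, 0]}, {"linear": [0, 0, 0], "delta_rot": [0, 0, 0]}]'

```text
clock: 36.9
tcp_pos: [0.5603, 0.0809, 0.1807]
ee_rot: [[0.999, 0.045, 0.004], [0.045, -0.999, 0.001], [0.004, -0.001, -1.0]]
force: [1.1, 0.4, -0.1]
opening: 0.0552
finger_force: 0.0
```

Run:
```python
from h import *
s=bot.get_state();print(s['clock'],s['tcp_pos'],s['opening'])
p=bot.camera('wrist');save(p,'w6.png');marks(p,s,dict(jar1=0))
a=go([.447,-.086,.165],2.5);
```

```text
36.9 [0.56032391 0.08085365 0.18067165] 0.0552269946458876
jar1 [363.7 248.4] 0.87 [ 0.4518 -0.0872  0.    ]
jar1 [253.3 128.1] 0.86 [0.6176 0.0839 0.    ]
jar1 [251.  171.1] 0.63 [0.5603 0.0845 0.    ]
jar1 [444.8 263.8] 0.59 [ 0.4321 -0.2131  0.    ]
lin [-0.592  0.806  0.066] rot [-0.     0.001  0.001] minrows 4.0
```

>>> step_arm --plan '[{"linear": [-0.06, 0.08, 0], "delta_rot": [0, 0, 0]}, {"linear": [-0.12, 0.16, 0.02], "delta_rot": [0, 0, 0]}, {"linear": [-0.12, 0.17, 0.02], "delta_rot": [0, 0, 0]}, {"linear": [-0.12, 0.17, 0.02], "delta_rot": [0, 0, 0]}, {"linear": [-0.11, 0.15, 0.007], "delta_rot": [0, 0, 0]}, {"linear": [-0.052, 0.08, 0], "delta_rot": [0, 0, 0]}, {"linear": [0, 0, 0], "delta_rot": [0, 0, 0]}, {"linear": [0, 0, 0], "delta_rot": [0, 0, 0]}]' --gripper 0.2

```text
clock: 37.8
tcp_pos: [0.4489, -0.0871, 0.1648]
ee_rot: [[0.999, 0.043, -0.002], [0.043, -0.999, 0.001], [-0.002, -0.001, -1.0]]
force: [0.9, -0.1, 0.2]
opening: 0.0682
finger_force: 0.0
```

Run:
```python
from h import *
s=bot.get_state();print(s['clock'],s['tcp_pos'],s['opening'])
p=bot.camera('wrist');marks(p,s,dict(jar1=0))
a=go([.449,-.087,-.009],2.5)
```

```text
37.8 [ 0.44888412 -0.08705515  0.16483393] 0.06822041885502095
jar1 [109.4  15.8] 0.98 [0.6223 0.0839 0.    ]
jar1 [253.3 168.5] 0.86 [ 0.4545 -0.0863  0.    ]
jar1 [347.5 190.7] 0.79 [ 0.4299 -0.2132  0.    ]
jar1 [235.7 239.5] 0.64 [ 0.3524 -0.0659  0.    ]
jar1 [113.2  74.7] 0.56 [0.5605 0.0856 0.    ]
lin [-0.005  0.003  0.871] rot [-0.     0.     0.001] minrows 3.5
```

>>> step_arm --plan '[{"linear": [0.015, 0, 0.1], "delta_rot": [0, 0, 0]}, {"linear": [0, 0, 0.17], "delta_rot": [0, 0, 0]}, {"linear": [0, 0, 0.17], "delta_rot": [0, 0, 0]}, {"linear": [0, 0, 0.17], "delta_rot": [0, 0, 0]}, {"linear": [0, 0, 0.16], "delta_rot": [0, 0, 0]}, {"linear": [0, 0, 0.1], "delta_rot": [0, 0, 0]}, {"linear": [0, 0, 0], "delta_rot": [0, 0, 0]}, {"linear": [0, 0, 0], "delta_rot": [0, 0, 0]}]'

```text
clock: 38.7
tcp_pos: [0.4535, -0.0861, -0.0084]
ee_rot: [[0.999, 0.046, -0.001], [0.046, -0.999, 0.0], [-0.001, -0.0, -1.0]]
force: [-0.7, -0.2, 0.3]
opening: 0.0683
finger_force: 0.0
```

>>> step_arm --plan '[{"linear": [0, 0, 0], "delta_rot": [0, 0, 0]}, {"linear": [0, 0, 0], "delta_rot": [0, 0, 0]}, {"linear": [0, 0, 0], "delta_rot": [0, 0, 0]}, {"linear": [0, 0, 0], "delta_rot": [0, 0, 0]}, {"linear": [0, 0, 0], "delta_rot": [0, 0, 0]}, {"linear": [0, 0, 0], "delta_rot": [0, 0, 0]}, {"linear": [0, 0, 0], "delta_rot": [0, 0, 0]}, {"linear": [0, 0, 0], "delta_rot": [0, 0, 0]}]' --gripper 1 --grip_force 50

```text
clock: 39.5
tcp_pos: [0.4546, -0.0869, -0.0066]
ee_rot: [[0.999, 0.044, 0.004], [0.044, -0.999, -0.0], [0.004, 0.001, -1.0]]
force: [0.5, 2.4, 6.9]
opening: 0.0429
finger_force: 50.4
```

>>> step_arm --plan '[{"linear": [0, 0, -0.08], "delta_rot": [0, 0, 0]}, {"linear": [0, 0, -0.13], "delta_rot": [0, 0, 0]}, {"linear": [0, 0, -0.15], "delta_rot": [0, 0, 0]}, {"linear": [0, 0, -0.15], "delta_rot": [0, 0, 0]}, {"linear": [0, 0, -0.15], "delta_rot": [0, 0, 0]}, {"linear": [0, 0, -0.1], "delta_rot": [0, 0, 0]}, {"linear": [0, 0, -0.04], "delta_rot": [0, 0, 0]}, {"linear": [0, 0, 0], "delta_rot": [0, 0, 0]}]'

```text
clock: 40.3
tcp_pos: [0.4539, -0.087, 0.1531]
ee_rot: [[0.999, 0.044, 0.003], [0.044, -0.999, -0.001], [0.003, 0.001, -1.0]]
force: [0.3, -0.1, -1.1]
opening: 0.0429
finger_force: 51.5
```

Run:
```python
from h import *
s=bot.get_state();print(s['clock'],s['tcp_pos'],s['opening'],s['finger_force'])
a=go([.631,.001,.150],2.5);a=go([.631,.001,.002],2.5,start=a)
```

```text
40.3 [ 0.45390655 -0.08703119  0.15314996] 0.04287041519747378 51.46144709433429
lin [ 0.904 -0.4    0.018] rot [ 0.001 -0.002  0.001] minrows 4.0
lin [0.   0.   0.74] rot [0. 0. 0.] minrows 3.0
```

>>> step_arm --plan '[{"linear": [0.08, -0.035, 0], "delta_rot": [0, 0, 0]}, {"linear": [0.15, -0.065, 0], "delta_rot": [0, 0, 0]}, {"linear": [0.18, -0.08, 0], "delta_rot": [0, 0, 0]}, {"linear": [0.18, -0.08, 0], "delta_rot": [0, 0, 0]}, {"linear": [0.18, -0.08, 0], "delta_rot": [0, 0, 0]}, {"linear": [0.1, -0.045, 0], "delta_rot": [0, 0, 0]}, {"linear": [0.034, -0.015, 0], "delta_rot": [0, 0, 0]}, {"linear": [0, 0, 0], "delta_rot": [0, 0, 0]}]'

```text
clock: 41.1
tcp_pos: [0.6301, 0.0021, 0.1496]
ee_rot: [[0.999, 0.046, -0.003], [0.046, -0.999, 0.0], [-0.003, -0.0, -1.0]]
force: [-0.9, -0.4, -2.0]
opening: 0.043
finger_force: 51.5
```

>>> step_arm --plan '[{"linear": [0, 0, 0.1], "delta_rot": [0, 0, 0]}, {"linear": [0, 0, 0.14], "delta_rot": [0, 0, 0]}, {"linear": [0, 0, 0.14], "delta_rot": [0, 0, 0]}, {"linear": [0, 0, 0.14], "delta_rot": [0, 0, 0]}, {"linear": [0, 0, 0.14], "delta_rot": [0, 0, 0]}, {"linear": [0, 0, 0.07], "delta_rot": [0, 0, 0]}, {"linear": [0, 0, 0.02], "delta_rot": [0, 0, 0]}, {"linear": [0, 0, 0], "delta_rot": [0, 0, 0]}]'

```text
clock: 41.9
tcp_pos: [0.6296, 0.0009, 0.0017]
ee_rot: [[0.999, 0.044, -0.001], [0.044, -0.999, 0.0], [-0.001, -0.0, -1.0]]
force: [-0.5, -0.9, -0.7]
opening: 0.0429
finger_force: 51.5
```

>>> step_arm --plan '[{"linear": [0, 0, 0.005], "delta_rot": [0, 0, 0]}, {"linear": [0, 0, 0], "delta_rot": [0, 0, 0]}, {"linear": [0, 0, 0], "delta_rot": [0, 0, 0]}, {"linear": [0, 0, 0], "delta_rot": [0, 0, 0]}, {"linear": [0, 0, 0], "delta_rot": [0, 0, 0]}, {"linear": [0, 0, 0], "delta_rot": [0, 0, 0]}, {"linear": [0, 0, 0], "delta_rot": [0, 0, 0]}, {"linear": [0, 0, 0], "delta_rot": [0, 0, 0]}]'

```text
clock: 42.7
tcp_pos: [0.6301, 0.0012, 0.0007]
ee_rot: [[0.999, 0.045, -0.0], [0.045, -0.999, 0.0], [-0.0, -0.0, -1.0]]
force: [1.0, -0.6, -1.9]
opening: 0.0426
finger_force: 51.5
```

>>> step_arm --plan '[{"linear": [0, 0, 0], "delta_rot": [0, 0, 0]}, {"linear": [0, 0, 0], "delta_rot": [0, 0, 0]}, {"linear": [0, 0, 0], "delta_rot": [0, 0, 0]}, {"linear": [0, 0, 0], "delta_rot": [0, 0, 0]}, {"linear": [0, 0, 0], "delta_rot": [0, 0, 0]}, {"linear": [0, 0, 0], "delta_rot": [0, 0, 0]}, {"linear": [0, 0, 0], "delta_rot": [0, 0, 0]}, {"linear": [0, 0, 0], "delta_rot": [0, 0, 0]}]' --gripper 0.38

```text
clock: 43.5
tcp_pos: [0.6302, 0.0012, 0.0008]
ee_rot: [[0.999, 0.044, 0.0], [0.044, -0.999, -0.0], [0.0, 0.0, -1.0]]
force: [-0.6, 0.5, -0.0]
opening: 0.0526
finger_force: 0.0
```

>>> step_arm --plan '[{"linear": [0, 0, -0.1], "delta_rot": [0, 0, 0]}, {"linear": [0, 0, -0.15], "delta_rot": [0, 0, 0]}, {"linear": [0, 0, -0.15], "delta_rot": [0, 0, 0]}, {"linear": [0, 0, -0.15], "delta_rot": [0, 0, 0]}, {"linear": [0, 0, -0.15], "delta_rot": [0, 0, 0]}, {"linear": [0, 0, -0.15], "delta_rot": [0, 0, 0]}, {"linear": [0, 0, -0.05], "delta_rot": [0, 0, 0]}, {"linear": [0, 0, 0], "delta_rot": [0, 0, 0]}]'

```text
clock: 44.3
tcp_pos: [0.6314, 0.0011, 0.1825]
ee_rot: [[0.999, 0.044, 0.004], [0.044, -0.999, -0.0], [0.004, 0.0, -1.0]]
force: [0.5, 0.2, -0.5]
opening: 0.0531
finger_force: 0.0
```

Run:
```python
from h import *
s=bot.get_state();print(s['clock'],s['tcp_pos'],s['opening'])
p=bot.camera('wrist');save(p,'w7.png');marks(p,s,dict(jar1=0))
t=bot.camera('top');print('top');marks(t,s,dict(jar1=0,mallet=.0305))
a=go([.434,-.213,.165],2.5);
```

```text
44.3 [0.63138794 0.00112593 0.18249019] 0.053127470860981976
jar1 [193.1 175.2] 0.93 [0.6218 0.0842 0.    ]
jar1 [253.4 174.4] 0.78 [0.6266 0.0011 0.    ]
jar1 [194.6 219. ] 0.67 [0.5574 0.083  0.    ]
top
jar1 [320.5 223.1] 0.78 [ 0.4357 -0.2159  0.    ]
jar1 [248.3 164.2] 0.57 [ 6.211e-01 -2.000e-04  0.000e+00]
jar1 [224.2 187.1] 0.47 [0.5511 0.0748 0.    ]
jar1 [217.9 167.4] 0.45 [0.6127 0.0936 0.    ]
mallet [237.1 174.7] 0.64 [0.5834 0.0339 0.0305]
mallet [384.9 165.1] 0.57 [ 0.6052 -0.4118  0.0305]
lin [-1.02   1.027  0.072] rot [-0.     0.003  0.001] minrows 5.8
```

>>> step_arm --plan '[{"linear": [-0.08, 0.08, 0], "delta_rot": [0, 0, 0]}, {"linear": [-0.15, 0.15, 0.01], "delta_rot": [0, 0, 0]}, {"linear": [-0.16, 0.16, 0.01], "delta_rot": [0, 0, 0]}, {"linear": [-0.16, 0.16, 0.02], "delta_rot": [0, 0, 0]}, {"linear": [-0.16, 0.16, 0.02], "delta_rot": [0, 0, 0]}, {"linear": [-0.16, 0.16, 0.01], "delta_rot": [0, 0, 0]}, {"linear": [-0.12, 0.12, 0], "delta_rot": [0, 0, 0]}, {"linear": [-0.03, 0.037, 0], "delta_rot": [0, 0, 0]}]' --gripper 0.2

```text
clock: 45.35
tcp_pos: [0.4322, -0.2144, 0.1656]
ee_rot: [[0.999, 0.041, -0.004], [0.041, -0.999, 0.001], [-0.003, -0.001, -1.0]]
force: [-0.3, 1.1, -0.7]
opening: 0.0682
finger_force: 0.0
```

>>> step_arm --plan '[{"linear": [0, 0, 0], "delta_rot": [0, 0, 0]}, {"linear": [0, 0, 0], "delta_rot": [0, 0, 0]}, {"linear": [0, 0, 0], "delta_rot": [0, 0, 0]}, {"linear": [0, 0, 0], "delta_rot": [0, 0, 0]}, {"linear": [0, 0, 0], "delta_rot": [0, 0, 0]}, {"linear": [0, 0, 0], "delta_rot": [0, 0, 0]}, {"linear": [0, 0, 0], "delta_rot": [0, 0, 0]}, {"linear": [0, 0, 0], "delta_rot": [0, 0, 0]}]'

```text
clock: 46.15
tcp_pos: [0.4356, -0.213, 0.1668]
ee_rot: [[0.999, 0.045, 0.0], [0.045, -0.999, -0.0], [0.0, 0.0, -1.0]]
force: [1.2, 0.5, 0.2]
opening: 0.068
finger_force: 0.0
```

Run:
```python
from h import *
s=bot.get_state();print(s['clock'],s['tcp_pos'],s['opening'])
p=bot.camera('wrist');marks(p,s,dict(jar1=0,mat=0,mallet=.0305))
a=go([.434,-.213,-.009],2.5)
```

```text
46.15 [ 0.43560377 -0.2129676   0.16681641] 0.0680466105211001
jar1 [249.8 175.9] 0.74 [ 0.4311 -0.2082  0.    ]
jar1 [ 9.3 59.4] 0.68 [0.5587 0.082  0.    ]
jar1 [146.6 227.8] 0.57 [ 0.3508 -0.0673  0.    ]
mat [391.8  63.8] 0.85 [ 0.5744 -0.3712  0.    ]
mallet [436.9  22.7] 0.87 [ 0.6094 -0.3971  0.0305]
lin [-0.008 -0.001  0.879] rot [ 0.    -0.     0.001] minrows 3.5
```

>>> step_arm --plan '[{"linear": [-0.015, -0.015, 0.1], "delta_rot": [0, 0, 0]}, {"linear": [0, 0, 0.17], "delta_rot": [0, 0, 0]}, {"linear": [0, 0, 0.17], "delta_rot": [0, 0, 0]}, {"linear": [0, 0, 0.17], "delta_rot": [0, 0, 0]}, {"linear": [0, 0, 0.17], "delta_rot": [0, 0, 0]}, {"linear": [0, 0, 0.1], "delta_rot": [0, 0, 0]}, {"linear": [0, 0, 0], "delta_rot": [0, 0, 0]}, {"linear": [0, 0, 0], "delta_rot": [0, 0, 0]}]'

```text
clock: 47.15
tcp_pos: [0.4324, -0.2103, -0.0091]
ee_rot: [[0.999, 0.044, -0.001], [0.044, -0.999, 0.0], [-0.001, -0.0, -1.0]]
force: [-0.0, -0.2, 1.2]
opening: 0.0686
finger_force: 0.0
```

>>> step_arm --plan '[{"linear": [0, 0, 0], "delta_rot": [0, 0, 0]}, {"linear": [0, 0, 0], "delta_rot": [0, 0, 0]}, {"linear": [0, 0, 0], "delta_rot": [0, 0, 0]}, {"linear": [0, 0, 0], "delta_rot": [0, 0, 0]}, {"linear": [0, 0, 0], "delta_rot": [0, 0, 0]}, {"linear": [0, 0, 0], "delta_rot": [0, 0, 0]}, {"linear": [0, 0, 0], "delta_rot": [0, 0, 0]}, {"linear": [0, 0, 0], "delta_rot": [0, 0, 0]}]' --gripper 1 --grip_force 50

```text
clock: 47.95
tcp_pos: [0.4338, -0.2112, -0.0072]
ee_rot: [[0.999, 0.045, 0.003], [0.045, -0.999, -0.002], [0.003, 0.002, -1.0]]
force: [-1.6, -0.5, 5.6]
opening: 0.043
finger_force: 50.0
```

>>> step_arm --plan '[{"linear": [0, 0, -0.08], "delta_rot": [0, 0, 0]}, {"linear": [0, 0, -0.13], "delta_rot": [0, 0, 0]}, {"linear": [0, 0, -0.15], "delta_rot": [0, 0, 0]}, {"linear": [0, 0, -0.15], "delta_rot": [0, 0, 0]}, {"linear": [0, 0, -0.15], "delta_rot": [0, 0, 0]}, {"linear": [0, 0, -0.15], "delta_rot": [0, 0, 0]}, {"linear": [0, 0, -0.07], "delta_rot": [0, 0, 0]}, {"linear": [0, 0, 0], "delta_rot": [0, 0, 0]}]'

```text
clock: 48.75
tcp_pos: [0.4343, -0.2113, 0.1703]
ee_rot: [[0.999, 0.045, 0.007], [0.045, -0.999, -0.004], [0.006, 0.004, -1.0]]
force: [-1.1, -0.2, -1.4]
opening: 0.0427
finger_force: 51.5
```

Run:
```python
from h import *
s=bot.get_state();print(s['clock'],s['tcp_pos'],s['opening'],s['finger_force'])
a=go([.564,-.001,.165],2.5)
```

```text
48.75 [ 0.43425366 -0.21128349  0.17032342] 0.042708751273054346 51.51062839664519
lin [ 0.695 -1.022  0.027] rot [ 0.003 -0.004  0.001] minrows 4.9
```

>>> step_arm --plan '[{"linear": [0.06, -0.08, 0], "delta_rot": [0, 0, 0]}, {"linear": [0.11, -0.16, 0], "delta_rot": [0, 0, 0]}, {"linear": [0.12, -0.18, 0], "delta_rot": [0, 0, 0]}, {"linear": [0.12, -0.18, 0], "delta_rot": [0, 0, 0]}, {"linear": [0.12, -0.18, 0], "delta_rot": [0, 0, 0]}, {"linear": [0.11, -0.15, 0], "delta_rot": [0, 0, 0]}, {"linear": [0.058, -0.092, 0], "delta_rot": [0, 0, 0]}, {"linear": [0, 0, 0], "delta_rot": [0, 0, 0]}]'

```text
clock: 49.55
tcp_pos: [0.5636, 0.003, 0.1657]
ee_rot: [[0.999, 0.048, -0.0], [0.048, -0.999, 0.001], [-0.0, -0.001, -1.0]]
force: [-0.1, -1.1, -2.2]
opening: 0.0428
finger_force: 51.5
```

>>> step_arm --plan '[{"linear": [0, 0, 0.1], "delta_rot": [0, 0, 0]}, {"linear": [0, 0, 0.15], "delta_rot": [0, 0, 0]}, {"linear": [0, 0, 0.15], "delta_rot": [0, 0, 0]}, {"linear": [0, 0, 0.15], "delta_rot": [0, 0, 0]}, {"linear": [0, 0, 0.15], "delta_rot": [0, 0, 0]}, {"linear": [0, 0, 0.1], "delta_rot": [0, 0, 0]}, {"linear": [0, 0, 0.04], "delta_rot": [0, 0, 0]}, {"linear": [0, 0, 0], "delta_rot": [0, 0, 0]}]'

```text
clock: 50.35
tcp_pos: [0.5609, -0.0005, -0.0019]
ee_rot: [[0.999, 0.044, -0.003], [0.044, -0.999, -0.0], [-0.003, 0.0, -1.0]]
force: [-0.3, 0.1, -1.4]
opening: 0.043
finger_force: 51.5
```

>>> step_arm --plan '[{"linear": [0, 0, 0.005], "delta_rot": [0, 0, 0]}, {"linear": [0, 0, 0], "delta_rot": [0, 0, 0]}, {"linear": [0, 0, 0], "delta_rot": [0, 0, 0]}, {"linear": [0, 0, 0], "delta_rot": [0, 0, 0]}, {"linear": [0, 0, 0], "delta_rot": [0, 0, 0]}, {"linear": [0, 0, 0], "delta_rot": [0, 0, 0]}, {"linear": [0, 0, 0], "delta_rot": [0, 0, 0]}, {"linear": [0, 0, 0], "delta_rot": [0, 0, 0]}]'

```text
clock: 51.15
tcp_pos: [0.5628, 0.0002, -0.0022]
ee_rot: [[0.999, 0.045, -0.0], [0.045, -0.999, -0.0], [-0.0, 0.0, -1.0]]
force: [-0.8, -0.0, -1.8]
opening: 0.0431
finger_force: 51.5
```

>>> step_arm --plan '[{"linear": [0, 0, 0], "delta_rot": [0, 0, 0]}, {"linear": [0, 0, 0], "delta_rot": [0, 0, 0]}, {"linear": [0, 0, 0], "delta_rot": [0, 0, 0]}, {"linear": [0, 0, 0], "delta_rot": [0, 0, 0]}, {"linear": [0, 0, 0], "delta_rot": [0, 0, 0]}, {"linear": [0, 0, 0], "delta_rot": [0, 0, 0]}, {"linear": [0, 0, 0], "delta_rot": [0, 0, 0]}, {"linear": [0, 0, 0], "delta_rot": [0, 0, 0]}]' --gripper 0.38

```text
clock: 51.95
tcp_pos: [0.5629, 0.0002, -0.0021]
ee_rot: [[0.999, 0.044, 0.0], [0.044, -0.999, 0.0], [0.0, -0.0, -1.0]]
force: [0.6, 0.7, 1.4]
opening: 0.0528
finger_force: 0.4
```

>>> step_arm --plan '[{"linear": [0, 0, -0.1], "delta_rot": [0, 0, 0]}, {"linear": [0, 0, -0.15], "delta_rot": [0, 0, 0]}, {"linear": [0, 0, -0.18], "delta_rot": [0, 0, 0]}, {"linear": [0, 0, -0.18], "delta_rot": [0, 0, 0]}, {"linear": [0, 0, -0.18], "delta_rot": [0, 0, 0]}, {"linear": [0, 0, -0.18], "delta_rot": [0, 0, 0]}, {"linear": [0, 0, -0.18], "delta_rot": [0, 0, 0]}, {"linear": [0, 0, -0.1], "delta_rot": [0, 0, 0]}]'

```text
clock: 52.75
tcp_pos: [0.5639, 0.0, 0.2512]
ee_rot: [[0.999, 0.044, 0.005], [0.044, -0.999, -0.0], [0.005, 0.001, -1.0]]
force: [-0.1, -0.1, -0.1]
opening: 0.0525
finger_force: 0.0
```

Run:
```python
from h import *
s=bot.get_state();print(s['clock'],s['tcp_pos'],s['opening'])
p=bot.camera('wrist');save(p,'w8.png');marks(p,s,dict(jar1=0,lid=0,pin_left_top=.13,pin_right_top=.13,box=0))
```

```text
52.75 [5.63881075e-01 4.49938517e-06 2.51229437e-01] 0.05253717849316894
jar1 [202.3 163.8] 0.9 [0.5594 0.0829 0.    ]
jar1 [250.3 165.1] 0.86 [0.5608 0.005  0.    ]
jar1 [197.8 125.8] 0.82 [0.6191 0.0897 0.    ]
jar1 [286.6 279.4] 0.76 [ 0.353  -0.0701  0.    ]
jar1 [256.7 123.4] 0.67 [ 0.6268 -0.0023  0.    ]
jar1 [339.9 149. ] 0.53 [ 0.5931 -0.1372  0.    ]
lid [ 35.6 126.2] 0.78 [0.6071 0.3433 0.    ]
lid [102.7 146.4] 0.61 [0.5803 0.2416 0.    ]
pin_left_top [100.6 150.3] 0.91 [0.5911 0.1727 0.13  ]
pin_left_top [254.2 121.7] 0.7 [0.6298 0.0021 0.13  ]
pin_right_top [341.1 150. ] 0.71 [ 0.6035 -0.0966  0.13  ]
box [226.2 144.7] 0.93 [0.5918 0.0447 0.    ]
```

View pics/w8.png

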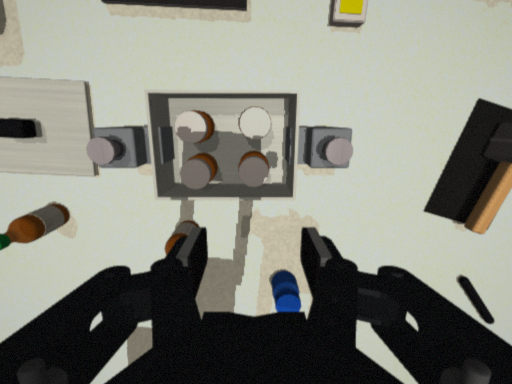

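All four amber jars stand in the box at (194,127), (255,122), (199,170) and (253,167); the lid is still flat on the left. I'll measure the rim for the lid fit and head to the lid.

Run:
```python
from h import *
s=bot.get_state();p=bot.camera('wrist');g=cv2.GaussianBlur(cv2.cvtColor(p['pixels'],cv2.COLOR_RGB2GRAY),(3,3),0).astype(int)
print('row110 L',g[110,138:176].tolist());print('row110 R',g[110,278:306].tolist())
print('row185 L',g[185,140:178].tolist());print('row185 R',g[185,275:305].tolist())
print('col180 T',g[86:112,180].tolist(),'B',g[180:206,180].tolist());print('col270 T',g[86:112,270].tolist(),'B',g[180:206,270].tolist())
X=lambda q:np.round(ray(p,q,.085,s)[:2],4)
c=np.array([.597,.038]);
for cc,yaw in ((c,2.6),((.594,.04),2.6)):
    a=np.radians(yaw);M=np.array([[np.cos(a),-np.sin(a)],[np.sin(a),np.cos(a)]])
    print([np.round(proj(p,[*(M@np.array(v)+cc),.085],s),1).tolist() for v in ((.07,.095),(.07,-.095),(-.07,.095),(-.07,-.095))])
```

```text
row110 L [202, 202, 203, 203, 203, 202, 199, 193, 188, 168, 123, 82, 65, 63, 63, 63, 63, 63, 63, 63, 62, 62, 62, 62, 61, 61, 61, 62, 63, 75, 109, 143, 158, 160, 160, 160, 159, 159]
row110 R [171, 171, 171, 171, 170, 169, 151, 117, 93, 87, 83, 74, 64, 58, 58, 59, 60, 64, 89, 138, 180, 196, 200, 203, 205, 206, 206, 206]
row185 L [204, 204, 205, 205, 205, 205, 206, 206, 206, 206, 206, 204, 198, 190, 177, 143, 97, 70, 63, 64, 65, 65, 65, 65, 64, 64, 64, 64, 63, 62, 63, 64, 65, 67, 69, 69, 69, 70]
row185 R [72, 72, 72, 71, 71, 72, 72, 72, 72, 72, 71, 72, 70, 66, 63, 61, 62, 66, 93, 144, 180, 193, 200, 204, 205, 206, 206, 206, 207, 206]
col180 T [193, 186, 162, 117, 76, 59, 59, 70, 98, 133, 152, 158, 159, 160, 160, 161, 160, 159, 158, 157, 157, 158, 159, 167, 179, 189] B [124, 95, 77, 70, 69, 69, 70, 70, 70, 71, 71, 71, 72, 72, 78, 91, 105, 127, 157, 180, 187, 188, 188, 187, 183, 171]
col270 T [201, 199, 183, 138, 87, 63, 61, 68, 95, 136, 164, 172, 172, 172, 172, 172, 172, 172, 173, 175, 175, 174, 171, 168, 168, 172] B [168, 135, 95, 76, 72, 71, 71, 71, 71, 72, 71, 70, 69, 73, 99, 145, 180, 193, 200, 205, 207, 207, 206, 206, 206, 206]
[[143.4, 84.6], [303.0, 84.5], [155.1, 197.4], [297.9, 197.3]]
[[141.9, 87.2], [301.1, 87.1], [153.7, 199.5], [296.2, 199.4]]
```

Run:
```python
from h import *
from scipy.optimize import least_squares
s=bot.get_state();p=bot.camera('wrist')
obs=np.array([(145.6,89),(297.7,89.2),(156.7,197.8),(293.6,194.5),(101,150.4),(340,150.5)])
P=np.array([(.07,.095,.085),(.07,-.095,.085),(-.07,.095,.085),(-.07,-.095,.085),(0,.135,.13),(0,-.135,.13)])
def f(v,full=False):
    a=v[2];M=np.array([[np.cos(a),-np.sin(a),0],[np.sin(a),np.cos(a),0],[0,0,1]])
    return np.array([proj(p,M@q+[v[0],v[1],v[3]],s) for q in P])-obs
for fx in (0,1):
    r=least_squares(lambda v:f(np.r_[v[:3],v[3] if fx else 0]).ravel(),[.597,.038,.04,0]);print(fx,np.round(r.x,4),np.round(r.fun.reshape(-1,2),1).tolist())
a=go([.6046,.3515,.2],90)
```

```text
0 [0.594  0.0392 0.0493 0.    ] [[-3.3, -1.5], [3.9, -2.5], [-2.2, 2.0], [3.5, 4.7], [-3.9, 0.8], [2.3, -0.5]]
1 [ 0.5934  0.0405  0.0485 -0.0118] [[-0.5, -0.0], [1.2, -0.9], [-0.1, -0.2], [1.1, 2.6], [0.7, -0.1], [-2.2, -1.1]]
lin [ 0.294 -1.745  0.229] rot [-0.002  0.002 -0.972] minrows 10.2
```

>>> step_arm --plan '[{"linear": [0, 0, 0], "delta_rot": [0, 0, -0.088]}, {"linear": [0, 0, 0], "delta_rot": [0, 0, -0.088]}, {"linear": [0, 0, 0], "delta_rot": [0, 0, -0.088]}, {"linear": [0, 0, 0], "delta_rot": [0, 0, -0.088]}, {"linear": [0, 0, 0], "delta_rot": [0, 0, -0.088]}, {"linear": [0, 0, 0], "delta_rot": [0, 0, -0.088]}, {"linear": [0, 0, 0], "delta_rot": [0, 0, -0.088]}, {"linear": [0, 0, 0], "delta_rot": [0, 0, -0.088]}]' --gripper 0

```text
clock: 53.95
tcp_pos: [0.5621, 0.0002, 0.2463]
ee_rot: [[0.403, 0.915, -0.003], [0.915, -0.403, 0.0], [-0.001, -0.003, -1.0]]
force: [1.2, 0.2, 0.5]
opening: 0.0854
finger_force: 0.0
```

>>> step_arm --plan '[{"linear": [0, 0, 0], "delta_rot": [0, 0, -0.088]}, {"linear": [0, 0, 0], "delta_rot": [0, 0, -0.088]}, {"linear": [0, 0, 0], "delta_rot": [0, 0, -0.092]}, {"linear": [0.2, 0.025, 0], "delta_rot": [0, 0, 0]}, {"linear": [0.22, 0.025, 0], "delta_rot": [0, 0, 0]}, {"linear": [0.22, 0.025, 0], "delta_rot": [0, 0, 0]}, {"linear": [0.22, 0.025, 0], "delta_rot": [0, 0, 0]}, {"linear": [0.22, 0.025, 0], "delta_rot": [0, 0, 0]}]'

```text
clock: 54.75
tcp_pos: [0.5871, 0.2177, 0.2464]
ee_rot: [[-0.0, 1.0, -0.002], [1.0, 0.0, -0.001], [-0.001, -0.002, -1.0]]
force: [2.0, -0.3, -0.4]
opening: 0.0852
finger_force: 0.0
```

>>> step_arm --plan '[{"linear": [0.22, 0.025, 0], "delta_rot": [0, 0, 0]}, {"linear": [0.22, 0.025, 0], "delta_rot": [0, 0, 0]}, {"linear": [0.15, 0.02, 0], "delta_rot": [0, 0, 0]}, {"linear": [0.08, 0.01, 0], "delta_rot": [0, 0, 0]}, {"linear": [0, 0, 0], "delta_rot": [0, 0, 0]}, {"linear": [0, 0, 0], "delta_rot": [0, 0, 0]}, {"linear": [0, 0, 0], "delta_rot": [0, 0, 0]}, {"linear": [0, 0, 0], "delta_rot": [0, 0, 0]}]'

```text
clock: 55.55
tcp_pos: [0.6037, 0.3484, 0.2482]
ee_rot: [[0.001, 1.0, 0.0], [1.0, -0.001, -0.0], [-0.0, 0.0, -1.0]]
force: [-0.3, -0.1, 0.7]
opening: 0.0854
finger_force: 0.0
```

Run:
```python
from h import *
s=bot.get_state();print(s['clock'],s['tcp_pos'],s['opening'])
p=bot.camera('wrist');marks(p,s,dict(lid=0))
a=go([.6046,.3514,-.017],90)
```

```text
55.55 [0.60374666 0.34837676 0.24819986] 0.08539486353186179
lin [0.013 0.004 1.326] rot [ 0.     0.    -0.001] minrows 5.3
```

>>> step_arm --plan '[{"linear": [0.013, 0.004, 0.15], "delta_rot": [0, 0, 0]}, {"linear": [0, 0, 0.22], "delta_rot": [0, 0, 0]}, {"linear": [0, 0, 0.22], "delta_rot": [0, 0, 0]}, {"linear": [0, 0, 0.22], "delta_rot": [0, 0, 0]}, {"linear": [0, 0, 0.22], "delta_rot": [0, 0, 0]}, {"linear": [0, 0, 0.2], "delta_rot": [0, 0, 0]}, {"linear": [0, 0, 0.096], "delta_rot": [0, 0, 0]}, {"linear": [0, 0, 0], "delta_rot": [0, 0, 0]}]'

```text
clock: 56.45
tcp_pos: [0.6015, 0.3506, -0.0212]
ee_rot: [[0.0, 1.0, -0.007], [1.0, -0.0, -0.004], [-0.004, -0.007, -1.0]]
force: [-0.3, -0.7, 0.1]
opening: 0.0854
finger_force: 0.0
```

>>> step_arm --plan '[{"linear": [0, 0, 0], "delta_rot": [0, 0, 0]}, {"linear": [0, 0, 0], "delta_rot": [0, 0, 0]}, {"linear": [0, 0, 0], "delta_rot": [0, 0, 0]}, {"linear": [0, 0, 0], "delta_rot": [0, 0, 0]}, {"linear": [0, 0, 0], "delta_rot": [0, 0, 0]}, {"linear": [0, 0, 0], "delta_rot": [0, 0, 0]}, {"linear": [0, 0, 0], "delta_rot": [0, 0, 0]}, {"linear": [0, 0, 0], "delta_rot": [0, 0, 0]}]'

```text
clock: 57.25
tcp_pos: [0.6043, 0.3528, -0.0174]
ee_rot: [[-0.001, 1.0, -0.0], [1.0, 0.001, -0.0], [-0.0, -0.0, -1.0]]
force: [-0.5, 0.3, 0.1]
opening: 0.0853
finger_force: 0.0
```

>>> step_arm --plan '[{"linear": [0, 0, 0], "delta_rot": [0, 0, 0]}, {"linear": [0, 0, 0], "delta_rot": [0, 0, 0]}, {"linear": [0, 0, 0], "delta_rot": [0, 0, 0]}, {"linear": [0, 0, 0], "delta_rot": [0, 0, 0]}, {"linear": [0, 0, 0], "delta_rot": [0, 0, 0]}, {"linear": [0, 0, 0], "delta_rot": [0, 0, 0]}, {"linear": [0, 0, 0], "delta_rot": [0, 0, 0]}, {"linear": [0, 0, 0], "delta_rot": [0, 0, 0]}]' --gripper 1 --grip_force 80

```text
clock: 58.05
tcp_pos: [0.6047, 0.3529, -0.0172]
ee_rot: [[-0.001, 1.0, 0.001], [1.0, 0.001, 0.0], [0.0, 0.001, -1.0]]
force: [1.4, -0.1, 2.3]
opening: 0.0247
finger_force: 79.7
```

>>> step_arm --plan '[{"linear": [0, 0, -0.03], "delta_rot": [0, 0, 0]}, {"linear": [0, 0, -0.1], "delta_rot": [0, 0, 0]}, {"linear": [0, 0, -0.17], "delta_rot": [0, 0, 0]}, {"linear": [0, 0, -0.2], "delta_rot": [0, 0, 0]}, {"linear": [0, 0, -0.2], "delta_rot": [0, 0, 0]}, {"linear": [0, 0, -0.2], "delta_rot": [0, 0, 0]}, {"linear": [0, 0, -0.1], "delta_rot": [0, 0, 0]}, {"linear": [0, 0, 0], "delta_rot": [0, 0, 0]}]'

```text
clock: 58.85
tcp_pos: [0.6061, 0.3538, 0.1867]
ee_rot: [[-0.001, 1.0, 0.006], [1.0, 0.001, 0.003], [0.003, 0.006, -1.0]]
force: [0.9, -0.2, -3.2]
opening: 0.0247
finger_force: 79.3
```

Run:
```python
from h import *
s=bot.get_state();print(s['clock'],s['tcp_pos'],s['opening'],s['finger_force'])
a=go([.593,.0426,.185],92.6);a=go([.593,.0426,.062],92.6,start=a)
```

```text
58.85 [0.60606662 0.35383886 0.18672062] 0.024695372104558234 79.30494546890259
lin [-1.556 -0.066  0.003] rot [ 0.004 -0.002 -0.028] minrows 6.2
lin [0.    0.    0.615] rot [0. 0. 0.] minrows 2.5
```

>>> step_arm --plan '[{"linear": [-0.1, -0.005, 0], "delta_rot": [0, 0, 0]}, {"linear": [-0.2, -0.008, 0], "delta_rot": [0, 0, 0]}, {"linear": [-0.22, -0.008, 0], "delta_rot": [0, 0, 0]}, {"linear": [-0.22, -0.008, 0], "delta_rot": [0, 0, 0]}, {"linear": [-0.22, -0.008, 0], "delta_rot": [0, 0, 0]}, {"linear": [-0.22, -0.008, 0], "delta_rot": [0, 0, 0]}, {"linear": [-0.22, -0.008, 0], "delta_rot": [0, 0, 0]}, {"linear": [-0.145, -0.008, 0], "delta_rot": [0, 0, 0]}]'

```text
clock: 59.65
tcp_pos: [0.5891, 0.04, 0.1796]
ee_rot: [[0.001, 1.0, -0.006], [1.0, -0.001, -0.002], [-0.002, -0.006, -1.0]]
force: [-0.1, 0.4, -3.4]
opening: 0.0248
finger_force: 79.1
```

>>> step_arm --plan '[{"linear": [0, 0, 0], "delta_rot": [0, 0, -0.01]}, {"linear": [0, 0, 0], "delta_rot": [0, 0, -0.01]}, {"linear": [0, 0, 0], "delta_rot": [0, 0, -0.009]}, {"linear": [0, 0, 0], "delta_rot": [0, 0, 0]}, {"linear": [0, 0, 0], "delta_rot": [0, 0, 0]}, {"linear": [0, 0, 0], "delta_rot": [0, 0, 0]}, {"linear": [0, 0, 0], "delta_rot": [0, 0, 0]}, {"linear": [0, 0, 0], "delta_rot": [0, 0, 0]}]'

```text
clock: 60.45
tcp_pos: [0.5924, 0.0441, 0.1827]
ee_rot: [[-0.047, 0.999, 0.0], [0.999, 0.047, -0.0], [-0.0, 0.0, -1.0]]
force: [0.1, -0.9, -3.6]
opening: 0.0251
finger_force: 79.1
```

Run:
```python
from h import *
s=bot.get_state();print(s['clock'],s['tcp_pos'],s['opening'],s['finger_force'])
a=go([.5927,.0440,.085],92.6)
```

```text
60.45 [0.59236717 0.0441396  0.18267026] 0.025124764855145677 79.07975435256958
lin [-0.001  0.002  0.488] rot [0.    0.    0.001] minrows 2.0
```

>>> step_arm --plan '[{"linear": [0, 0, 0.1], "delta_rot": [0, 0, 0]}, {"linear": [0, 0, 0.15], "delta_rot": [0, 0, 0]}, {"linear": [0, 0, 0.15], "delta_rot": [0, 0, 0]}, {"linear": [0, 0, 0.1], "delta_rot": [0, 0, 0]}, {"linear": [0, 0, 0.04], "delta_rot": [0, 0, 0]}, {"linear": [0, 0, 0], "delta_rot": [0, 0, 0]}, {"linear": [0, 0, 0], "delta_rot": [0, 0, 0]}, {"linear": [0, 0, 0], "delta_rot": [0, 0, 0]}]'

```text
clock: 61.25
tcp_pos: [0.5938, 0.0438, 0.0762]
ee_rot: [[-0.046, 0.999, 0.003], [0.999, 0.046, 0.0], [-0.0, 0.003, -1.0]]
force: [-0.5, -0.4, -3.8]
opening: 0.0251
finger_force: 79.0
```

>>> step_arm --plan '[{"linear": [0, 0, 0.015], "delta_rot": [0, 0, 0]}, {"linear": [0, 0, 0.015], "delta_rot": [0, 0, 0]}, {"linear": [0, 0, 0.015], "delta_rot": [0, 0, 0]}, {"linear": [0, 0, 0.01], "delta_rot": [0, 0, 0]}, {"linear": [0, 0, 0.01], "delta_rot": [0, 0, 0]}, {"linear": [0, 0, 0], "delta_rot": [0, 0, 0]}, {"linear": [0, 0, 0], "delta_rot": [0, 0, 0]}, {"linear": [0, 0, 0], "delta_rot": [0, 0, 0]}]'

```text
clock: 62.05
tcp_pos: [0.5925, 0.0438, 0.0617]
ee_rot: [[-0.046, 0.999, 0.0], [0.999, 0.046, -0.0], [-0.0, 0.0, -1.0]]
force: [-1.4, 0.6, -4.1]
opening: 0.025
finger_force: 79.0
```

Free of contact and inside the mouth. I'll lower the last 2 mm and release.

>>> step_arm --plan '[{"linear": [0, 0, 0.01], "delta_rot": [0, 0, 0]}, {"linear": [0, 0, 0], "delta_rot": [0, 0, 0]}, {"linear": [0, 0, 0], "delta_rot": [0, 0, 0]}, {"linear": [0, 0, 0], "delta_rot": [0, 0, 0]}, {"linear": [0, 0, 0], "delta_rot": [0, 0, 0]}, {"linear": [0, 0, 0], "delta_rot": [0, 0, 0]}, {"linear": [0, 0, 0], "delta_rot": [0, 0, 0]}, {"linear": [0, 0, 0], "delta_rot": [0, 0, 0]}]'

```text
clock: 62.85
tcp_pos: [0.5927, 0.0438, 0.0598]
ee_rot: [[-0.046, 0.999, 0.001], [0.999, 0.046, 0.0], [0.0, 0.001, -1.0]]
force: [0.3, -0.2, -1.1]
opening: 0.0248
finger_force: 79.4
```

>>> step_arm --plan '[{"linear": [0, 0, 0], "delta_rot": [0, 0, 0]}, {"linear": [0, 0, 0], "delta_rot": [0, 0, 0]}, {"linear": [0, 0, 0], "delta_rot": [0, 0, 0]}, {"linear": [0, 0, 0], "delta_rot": [0, 0, 0]}, {"linear": [0, 0, 0], "delta_rot": [0, 0, 0]}, {"linear": [0, 0, 0], "delta_rot": [0, 0, 0]}, {"linear": [0, 0, 0], "delta_rot": [0, 0, 0]}, {"linear": [0, 0, 0], "delta_rot": [0, 0, 0]}]' --gripper 0

```text
clock: 63.65
tcp_pos: [0.5923, 0.0438, 0.0596]
ee_rot: [[-0.046, 0.999, -0.0], [0.999, 0.046, -0.0], [-0.0, -0.0, -1.0]]
force: [0.5, -0.6, 0.2]
opening: 0.085
finger_force: 0.0
```

>>> step_arm --plan '[{"linear": [0, 0, -0.1], "delta_rot": [0, 0, 0]}, {"linear": [0, 0, -0.15], "delta_rot": [0, 0, 0]}, {"linear": [0, 0, -0.2], "delta_rot": [0, 0, 0]}, {"linear": [0, 0, -0.2], "delta_rot": [0, 0, 0]}, {"linear": [0, 0, -0.2], "delta_rot": [0, 0, 0]}, {"linear": [0, 0, -0.1], "delta_rot": [0, 0, 0]}, {"linear": [0, 0, 0], "delta_rot": [0, 0, 0]}, {"linear": [0, 0, 0], "delta_rot": [0, 0, 0]}]'

```text
clock: 64.45
tcp_pos: [0.5921, 0.0438, 0.2495]
ee_rot: [[-0.046, 0.999, 0.0], [0.999, 0.046, 0.0], [-0.0, 0.0, -1.0]]
force: [0.3, -0.3, 0.0]
opening: 0.0857
finger_force: 0.0
```

Run:
```python
from h import *
s=bot.get_state();print(s['clock'],s['tcp_pos'],s['opening'])
p=bot.camera('wrist');a=cv2.cvtColor(p['pixels'],cv2.COLOR_RGB2BGR)
sc=bot.camera('scene');b=cv2.cvtColor(sc['pixels'],cv2.COLOR_RGB2BGR)
cv2.imwrite('pics/lidon.png',np.hstack([cv2.resize(a,(400,300)),cv2.resize(b[160:285,80:246+80][:, :],(400,300))]))
c2=cv2.resize(b[130:280,220:370],(400,400),interpolation=2);cv2.imwrite('pics/lidon.png',np.hstack([c2,cv2.resize(a[:, 100:484],(400,400))]))
t=bot.camera('top')
marks(sc,s,dict(mat=0,mallet=.0305));marks(t,s,dict(mat=0,mallet=.0305))
```

```text
64.45 [0.59208383 0.04381345 0.24945725] 0.08568244145123773
mat [159.2 342.2] 0.67 [ 0.5749 -0.3791  0.    ]
mallet [157.5 358.7] 0.75 [ 0.6051 -0.3979  0.0305]
mat [372.  182.5] 0.69 [ 0.5575 -0.3794  0.    ]
mallet [380.4 164. ] 0.66 [ 0.6088 -0.3984  0.0305]
```

View pics/lidon.png

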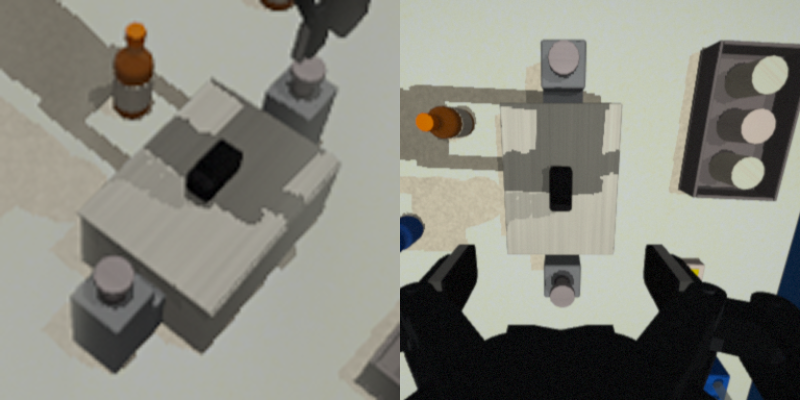

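The lid sits flush on the box, knob centred. Next I'll go over the mallet.

>>> step_arm --plan '[{"linear": [-0.1, -0.015, 0], "delta_rot": [0, 0, 0]}, {"linear": [-0.22, -0.032, 0], "delta_rot": [0, 0, 0]}, {"linear": [-0.23, -0.033, 0], "delta_rot": [0, 0, 0]}, {"linear": [-0.23, -0.033, 0], "delta_rot": [0, 0, 0]}, {"linear": [-0.23, -0.033, 0], "delta_rot": [0, 0, 0]}, {"linear": [-0.23, -0.033, 0], "delta_rot": [0, 0, 0]}, {"linear": [-0.23, -0.033, 0], "delta_rot": [0, 0, 0]}, {"linear": [-0.23, -0.033, 0], "delta_rot": [0, 0, 0]}]'

```text
clock: 65.6
tcp_pos: [0.5585, -0.2999, 0.2491]
ee_rot: [[-0.046, 0.999, -0.0], [0.999, 0.046, 0.0], [0.0, -0.0, -1.0]]
force: [1.0, 1.0, -0.8]
opening: 0.0852
finger_force: 0.0
```

>>> step_arm --plan '[{"linear": [-0.23, -0.033, 0], "delta_rot": [0, 0, 0]}, {"linear": [-0.13, -0.02, 0], "delta_rot": [0, 0, 0]}, {"linear": [0, 0, 0], "delta_rot": [0, 0, 0.09]}, {"linear": [0, 0, 0], "delta_rot": [0, 0, 0.09]}, {"linear": [0, 0, 0], "delta_rot": [0, 0, 0.09]}, {"linear": [0, 0, 0], "delta_rot": [0, 0, 0.09]}, {"linear": [0, 0, 0], "delta_rot": [0, 0, 0.09]}, {"linear": [0, 0, 0], "delta_rot": [0, 0, 0.09]}]' --gripper 0.3

```text
clock: 66.4
tcp_pos: [0.5516, -0.3705, 0.2489]
ee_rot: [[0.723, 0.691, -0.001], [0.691, -0.723, 0.001], [-0.0, -0.001, -1.0]]
force: [-0.0, 1.2, 0.2]
opening: 0.0599
finger_force: 0.0
```

>>> step_arm --plan '[{"linear": [0, 0, 0], "delta_rot": [0, 0, 0.09]}, {"linear": [0, 0, 0], "delta_rot": [0, 0, 0.09]}, {"linear": [0, 0, 0], "delta_rot": [0, 0, 0.09]}, {"linear": [0, 0, 0], "delta_rot": [0, 0, 0.09]}, {"linear": [0, 0, 0], "delta_rot": [0, 0, 0.09]}, {"linear": [0, 0, 0], "delta_rot": [0, 0, 0.09]}, {"linear": [0, 0, 0], "delta_rot": [0, 0, 0.09]}, {"linear": [0, 0, 0], "delta_rot": [0, 0, 0]}]'

```text
clock: 67.2
tcp_pos: [0.5516, -0.3704, 0.249]
ee_rot: [[0.976, -0.22, -0.001], [-0.22, -0.976, 0.001], [-0.001, -0.0, -1.0]]
force: [0.0, -1.2, -0.6]
opening: 0.0599
finger_force: 0.0
```

Run:
```python
from h import *
s=bot.get_state();print(s['clock'],s['tcp_pos'],np.round(s['ee_rot'],3).tolist(),s['opening'])
p=bot.camera('wrist');save(p,'w9.png');marks(p,s,dict(mat=0,mallet=.0305))
im=p['pixels'].astype(int);m=((im[...,0]-im[...,2]>40)&(im[...,0]>90)).astype(np.uint8)
n,l,st,c=cv2.connectedComponentsWithStats(m)
for k in range(1,n):
    if st[k,4]>150:
        ys,xs=np.where(l==k);q=np.float32([ray(p,(x,y),.0415,s)[:2] for x,y in zip(xs,ys)])*1000
        print(st[k],[np.round(v,1) for v in cv2.minAreaRect(q)])
```

```text
67.2 [ 0.55164393 -0.37038891  0.2489706 ] [[0.976, -0.22, -0.001], [-0.22, -0.976, 0.001], [-0.001, -0.0, -1.0]] 0.05988271204214954
mat [251.  147.1] 0.62 [ 0.577  -0.3716  0.    ]
mallet [261.8 120.2] 0.84 [ 0.6139 -0.3962  0.0305]
[  13    3   38   47 1020] [array([ 792.1, -132.4]), array([30.2, 49.2]), np.float64(89.9)]
[  390    15   122   138 10239] [array([ 599. , -657.2]), array([146. , 157.5]), np.float64(0.1)]
[ 250  142   19   75 1057] [array([ 530.9, -373.3]), array([ 21.7, 112.9]), np.float64(74.1)]
```

View pics/w9.png

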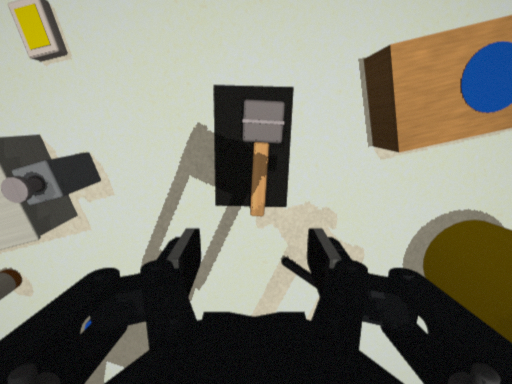

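The wrist view shows the mallet head at (263,120) on the mat, its handle running down to (258,212). Handle rectangle 113 x 22 mm agrees with its size; mallet yaw is −16°.

Run:
```python
from h import *
a=go([.5685,-.3835,.1],-15.9);a=go([.5685,-.3835,-.025],-15.9,start=a)
```

```text
lin [0.096 0.046 0.746] rot [-0.     0.     0.038] minrows 3.0
lin [0.    0.    0.625] rot [0. 0. 0.] minrows 2.5
```

>>> step_arm --plan '[{"linear": [0.024, 0.012, 0.1], "delta_rot": [0, 0, 0.01]}, {"linear": [0.024, 0.012, 0.17], "delta_rot": [0, 0, 0.01]}, {"linear": [0.024, 0.012, 0.17], "delta_rot": [0, 0, 0.01]}, {"linear": [0.024, 0.01, 0.17], "delta_rot": [0, 0, 0.008]}, {"linear": [0, 0, 0.136], "delta_rot": [0, 0, 0]}, {"linear": [0, 0, 0], "delta_rot": [0, 0, 0]}, {"linear": [0, 0, 0], "delta_rot": [0, 0, 0]}, {"linear": [0, 0, 0], "delta_rot": [0, 0, 0]}]'

```text
clock: 68.15
tcp_pos: [0.5694, -0.3851, 0.1025]
ee_rot: [[0.961, -0.276, 0.003], [-0.276, -0.961, -0.002], [0.003, 0.001, -1.0]]
force: [0.7, 0.3, 0.9]
opening: 0.06
finger_force: 0.0
```

Run:
```python
from h import *
s=bot.get_state();print(s['clock'],s['tcp_pos'],s['opening'])
p=bot.camera('wrist');marks(p,s,dict(mallet=.0305))
a=go([.5685,-.3835,-.025],-15.9)
```

```text
68.15 [ 0.56943844 -0.38505547  0.10252037] 0.05999655939245647
mallet [253.8 145.5] 0.61 [ 0.6122 -0.3974  0.0305]
lin [-0.009 -0.007  0.639] rot [ 0.001 -0.002 -0.002] minrows 2.6
```

>>> step_arm --plan '[{"linear": [0, 0, 0.1], "delta_rot": [0, 0, 0]}, {"linear": [0, 0, 0.15], "delta_rot": [0, 0, 0]}, {"linear": [0, 0, 0.15], "delta_rot": [0, 0, 0]}, {"linear": [0, 0, 0.12], "delta_rot": [0, 0, 0]}, {"linear": [0, 0, 0.08], "delta_rot": [0, 0, 0]}, {"linear": [0, 0, 0.025], "delta_rot": [0, 0, 0]}, {"linear": [0, 0, 0], "delta_rot": [0, 0, 0]}, {"linear": [0, 0, 0], "delta_rot": [0, 0, 0]}]'

```text
clock: 69.05
tcp_pos: [0.5693, -0.3849, -0.023]
ee_rot: [[0.961, -0.277, 0.002], [-0.277, -0.961, -0.002], [0.003, 0.001, -1.0]]
force: [0.5, -0.2, 0.6]
opening: 0.0597
finger_force: 0.0
```

>>> step_arm --plan '[{"linear": [0, 0, 0], "delta_rot": [0, 0, 0]}, {"linear": [0, 0, 0], "delta_rot": [0, 0, 0]}, {"linear": [0, 0, 0], "delta_rot": [0, 0, 0]}, {"linear": [0, 0, 0], "delta_rot": [0, 0, 0]}, {"linear": [0, 0, 0], "delta_rot": [0, 0, 0]}, {"linear": [0, 0, 0], "delta_rot": [0, 0, 0]}, {"linear": [0, 0, 0], "delta_rot": [0, 0, 0]}, {"linear": [0, 0, 0], "delta_rot": [0, 0, 0]}]' --gripper 1 --grip_force 110

```text
clock: 69.85
tcp_pos: [0.5687, -0.3845, -0.0232]
ee_rot: [[0.961, -0.277, 0.001], [-0.277, -0.961, -0.001], [0.002, 0.001, -1.0]]
force: [-0.9, 1.0, 6.1]
opening: 0.02
finger_force: 107.8
```

>>> step_arm --plan '[{"linear": [0, 0, -0.05], "delta_rot": [0, 0, 0]}, {"linear": [0, 0, -0.1], "delta_rot": [0, 0, 0]}, {"linear": [0, 0, -0.2], "delta_rot": [0, 0, 0]}, {"linear": [0, 0, -0.2], "delta_rot": [0, 0, 0]}, {"linear": [0, 0, -0.2], "delta_rot": [0, 0, 0]}, {"linear": [0, 0, -0.2], "delta_rot": [0, 0, 0]}, {"linear": [0, 0, -0.1], "delta_rot": [0, 0, 0]}, {"linear": [0, 0, 0], "delta_rot": [0, 0, 0]}]'

```text
clock: 70.65
tcp_pos: [0.5701, -0.3855, 0.19]
ee_rot: [[0.961, -0.277, 0.006], [-0.277, -0.961, -0.005], [0.007, 0.003, -1.0]]
force: [0.5, -1.2, -2.6]
opening: 0.0198
finger_force: 107.8
```

Run:
```python
from h import *
s=bot.get_state();print(s['clock'],s['tcp_pos'],s['opening'],s['finger_force'],s['force'],s['ft_torque'])
p=bot.camera('wrist');save(p,'w10.png')
for z in (.185,.2,.215):marks(p,s,dict(mallet=z))
```

```text
70.65 [ 0.57005312 -0.38550686  0.19000951] 0.019843635529532055 107.7756929397583 [ 0.45200751 -1.196847   -2.55753474] [ 0.00525046  0.04894441 -0.04080939]
mallet [252.7 166.8] 0.75 [ 0.6047 -0.3946  0.185 ]
mallet [252.7 166.8] 0.75 [ 0.6071 -0.3952  0.2   ]
mallet [252.7 166.8] 0.75 [ 0.6095 -0.3959  0.215 ]
```

View pics/w10.png

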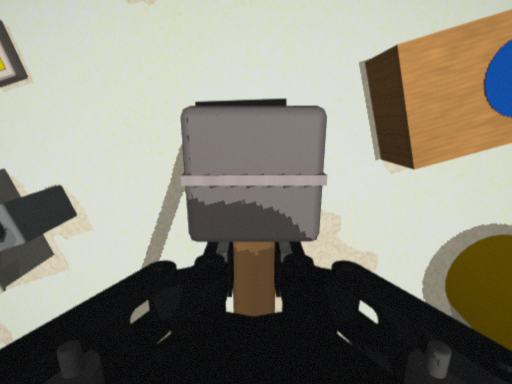

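The mallet is held level by the handle, head at (255,170). Now to the right pin, at (0.600,−0.094).

Run:
```python
from h import *
s=bot.get_state();p=bot.camera('wrist')
a=go([.5558,-.0816,.15],R=np.array(Rd(-16)));a=go([.5558,-.0816,.11],-16,start=a);b=go([.543,.188,.15],-16,start=a)
```

```text
lin [-0.469 -1.432  0.168] rot [-0.001  0.003 -0.001] minrows 6.1
lin [0.  0.  0.2] rot [0. 0. 0.] minrows 0.8
lin [-0.433 -1.278 -0.2  ] rot [0. 0. 0.] minrows 5.5
```

>>> step_arm --plan '[{"linear": [-0.03, -0.1, 0], "delta_rot": [0, 0, 0]}, {"linear": [-0.06, -0.19, 0], "delta_rot": [0, 0, 0]}, {"linear": [-0.07, -0.21, 0], "delta_rot": [0, 0, 0]}, {"linear": [-0.07, -0.21, 0], "delta_rot": [0, 0, 0]}, {"linear": [-0.07, -0.21, 0], "delta_rot": [0, 0, 0]}, {"linear": [-0.07, -0.21, 0.05], "delta_rot": [0, 0, 0]}, {"linear": [-0.06, -0.19, 0.06], "delta_rot": [0, 0, 0]}, {"linear": [-0.039, -0.112, 0.06], "delta_rot": [0, 0, 0]}]'

```text
clock: 71.7
tcp_pos: [0.5554, -0.0786, 0.15]
ee_rot: [[0.961, -0.275, -0.003], [-0.275, -0.961, 0.002], [-0.003, -0.001, -1.0]]
force: [-0.9, -0.1, -3.5]
opening: 0.02
finger_force: 108.0
```

>>> step_arm --plan '[{"linear": [0, 0, 0], "delta_rot": [0, 0, 0]}, {"linear": [0, 0, 0], "delta_rot": [0, 0, 0]}, {"linear": [0, 0, 0], "delta_rot": [0, 0, 0]}, {"linear": [0, 0, 0], "delta_rot": [0, 0, 0]}, {"linear": [0, 0, 0.05], "delta_rot": [0, 0, 0]}, {"linear": [0, 0, 0.05], "delta_rot": [0, 0, 0]}, {"linear": [0, 0, 0], "delta_rot": [0, 0, 0]}, {"linear": [0, 0, 0], "delta_rot": [0, 0, 0]}]'

```text
clock: 72.5
tcp_pos: [0.5567, -0.083, 0.1305]
ee_rot: [[0.961, -0.278, -0.002], [-0.278, -0.961, 0.0], [-0.002, 0.0, -1.0]]
force: [0.6, -0.7, -2.9]
opening: 0.0202
finger_force: 108.2
```

Run:
```python
from h import *
s=bot.get_state();print(s['clock'],s['tcp_pos'],s['force'],s['opening'])
p=bot.camera('wrist');save(p,'w11.png');sc=bot.camera('scene')
a=cv2.cvtColor(p['pixels'],cv2.COLOR_RGB2BGR);b=cv2.cvtColor(sc['pixels'],cv2.COLOR_RGB2BGR)
cv2.imwrite('pics/strike.png',np.hstack([cv2.resize(b[170:290,200:320],(400,400),interpolation=2),cv2.resize(a[:, 64:448],(400,400))]))
```

```text
72.5 [ 0.55671841 -0.08302772  0.13054282] [ 0.55032423 -0.67083366 -2.87529641] 0.020204093774071237
```

View pics/strike.png

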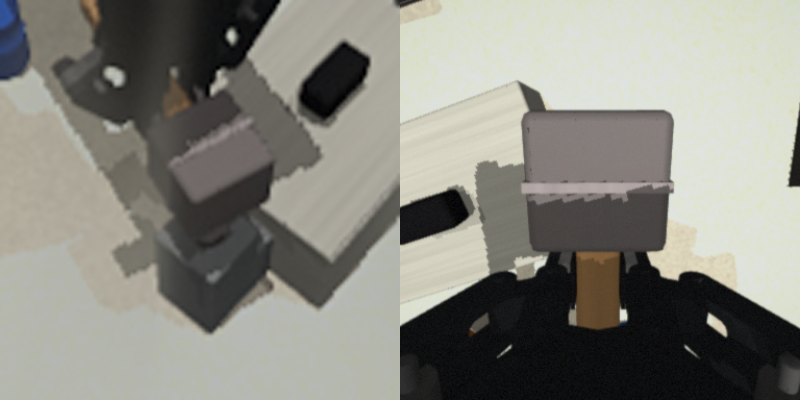

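The head sits squarely over the right pin's lug. I'll drive it down.

>>> step_arm --plan '[{"linear": [0, 0, 0.05], "delta_rot": [0, 0, 0]}, {"linear": [0, 0, 0.04], "delta_rot": [0, 0, 0]}, {"linear": [0, 0, 0.025], "delta_rot": [0, 0, 0]}, {"linear": [0, 0, 0.02], "delta_rot": [0, 0, 0]}, {"linear": [0, 0, 0.02], "delta_rot": [0, 0, 0]}, {"linear": [0, 0, 0.02], "delta_rot": [0, 0, 0]}, {"linear": [0, 0, 0.01], "delta_rot": [0, 0, 0]}, {"linear": [0, 0, 0], "delta_rot": [0, 0, 0]}]'

```text
clock: 73.4
tcp_pos: [0.557, -0.0827, 0.0948]
ee_rot: [[0.961, -0.277, -0.0], [-0.277, -0.961, 0.0], [-0.0, -0.0, -1.0]]
force: [-2.9, 1.1, 2.3]
opening: 0.0199
finger_force: 109.0
```

>>> step_arm --plan '[{"linear": [0, 0, 0.015], "delta_rot": [0, 0, 0]}, {"linear": [0, 0, 0.01], "delta_rot": [0, 0, 0]}, {"linear": [0, 0, 0.01], "delta_rot": [0, 0, 0]}, {"linear": [0, 0, 0], "delta_rot": [0, 0, 0]}, {"linear": [0, 0, 0], "delta_rot": [0, 0, 0]}, {"linear": [0, 0, 0], "delta_rot": [0, 0, 0]}, {"linear": [0, 0, 0], "delta_rot": [0, 0, 0]}, {"linear": [0, 0, 0], "delta_rot": [0, 0, 0]}]'

```text
clock: 74.2
tcp_pos: [0.5571, -0.0828, 0.088]
ee_rot: [[0.961, -0.277, -0.0], [-0.277, -0.961, 0.0], [-0.0, -0.0, -1.0]]
force: [-4.1, 1.1, 5.2]
opening: 0.0205
finger_force: 109.1
```

>>> step_arm --plan '[{"linear": [0, 0, 0.01], "delta_rot": [0, 0, 0]}, {"linear": [0, 0, 0.01], "delta_rot": [0, 0, 0]}, {"linear": [0, 0, 0.01], "delta_rot": [0, 0, 0]}, {"linear": [0, 0, 0], "delta_rot": [0, 0, 0]}, {"linear": [0, 0, 0], "delta_rot": [0, 0, 0]}, {"linear": [0, 0, 0], "delta_rot": [0, 0, 0]}, {"linear": [0, 0, 0], "delta_rot": [0, 0, 0]}, {"linear": [0, 0, 0], "delta_rot": [0, 0, 0]}]'

```text
clock: 75.0
tcp_pos: [0.557, -0.0828, 0.0835]
ee_rot: [[0.961, -0.277, 0.001], [-0.277, -0.961, -0.0], [0.001, -0.0, -1.0]]
force: [-6.3, 1.3, 15.0]
opening: 0.0204
finger_force: 111.0
```

>>> step_arm --plan '[{"linear": [0, 0, 0.005], "delta_rot": [0, 0, 0]}, {"linear": [0, 0, 0.005], "delta_rot": [0, 0, 0]}, {"linear": [0, 0, 0], "delta_rot": [0, 0, 0]}, {"linear": [0, 0, 0], "delta_rot": [0, 0, 0]}, {"linear": [0, 0, 0], "delta_rot": [0, 0, 0]}, {"linear": [0, 0, 0], "delta_rot": [0, 0, 0]}, {"linear": [0, 0, 0], "delta_rot": [0, 0, 0]}, {"linear": [0, 0, 0], "delta_rot": [0, 0, 0]}]'

```text
clock: 75.8
tcp_pos: [0.557, -0.0827, 0.0832]
ee_rot: [[0.961, -0.277, 0.002], [-0.277, -0.961, -0.0], [0.002, -0.0, -1.0]]
force: [-12.0, 3.1, 27.2]
opening: 0.02
finger_force: 112.6
```

The right pin is on its stop: contact at the predicted height with a sharp force rise. On to the left pin.

>>> step_arm --plan '[{"linear": [0, 0, -0.1], "delta_rot": [0, 0, 0]}, {"linear": [0, 0, -0.15], "delta_rot": [0, 0, 0]}, {"linear": [0, 0, -0.13], "delta_rot": [0, 0, 0]}, {"linear": [-0.04, -0.1, 0], "delta_rot": [0, 0, 0]}, {"linear": [-0.065, -0.19, 0], "delta_rot": [0, 0, 0]}, {"linear": [-0.07, -0.2, 0], "delta_rot": [0, 0, 0]}, {"linear": [-0.07, -0.2, 0], "delta_rot": [0, 0, 0]}, {"linear": [-0.07, -0.2, 0], "delta_rot": [0, 0, 0]}]'

```text
clock: 76.6
tcp_pos: [0.5465, 0.1071, 0.155]
ee_rot: [[0.961, -0.278, 0.001], [-0.278, -0.961, 0.0], [0.001, -0.0, -1.0]]
force: [0.8, 0.5, -2.6]
opening: 0.0201
finger_force: 108.2
```

>>> step_arm --plan '[{"linear": [-0.07, -0.2, 0], "delta_rot": [0, 0, 0]}, {"linear": [-0.04, -0.12, 0], "delta_rot": [0, 0, 0]}, {"linear": [-0.02, -0.072, 0], "delta_rot": [0, 0, 0]}, {"linear": [0, 0, 0], "delta_rot": [0, 0, 0]}, {"linear": [0, 0, 0], "delta_rot": [0, 0, 0]}, {"linear": [0, 0, 0], "delta_rot": [0, 0, 0]}, {"linear": [0, 0, 0], "delta_rot": [0, 0, 0]}, {"linear": [0, 0, 0], "delta_rot": [0, 0, 0]}]'

```text
clock: 77.4
tcp_pos: [0.5431, 0.187, 0.1555]
ee_rot: [[0.96, -0.278, 0.0], [-0.278, -0.96, -0.0], [0.0, 0.0, -1.0]]
force: [-0.2, -0.0, -2.5]
opening: 0.0201
finger_force: 108.3
```

Run:
```python
from h import *
s=bot.get_state();print(s['clock'],s['tcp_pos'],s['force'],s['opening'])
p=bot.camera('wrist');sc=bot.camera('scene');save(sc,'sc12.png')
X=np.array([.600,-.0943,.11]);print(proj(sc,X),proj(sc,X+[0,0,.02]));marks(sc,s,dict(pin_right_top=.11))
for d in bot.mark_of('mallet',p)[:1]: print(d,ray(p,d['xy'],s['tcp_pos'][2]+.0545,s))
a=go([.5426,.188,.11],-16.05)
```

```text
77.4 [0.54308353 0.18700299 0.15546087] [-0.1812093  -0.04911895 -2.5182657 ] 0.020107201688137254
[263.0365954  234.99681419] [263.23144979 230.76625629]
pin_right_top [262.9 236.6] 0.66 [ 0.6023 -0.0972  0.11  ]
{'xy': [254.3, 170.0], 'confidence': 0.63} [0.585876   0.17456732 0.20996087]
lin [-0.002 -0.001  0.227] rot [-0.    -0.    -0.001] minrows 0.9
```

>>> step_arm --plan '[{"linear": [0, 0, 0.08], "delta_rot": [0, 0, 0]}, {"linear": [0, 0, 0.1], "delta_rot": [0, 0, 0]}, {"linear": [0, 0, 0.06], "delta_rot": [0, 0, 0]}, {"linear": [0, 0, 0.025], "delta_rot": [0, 0, 0]}, {"linear": [0, 0, 0.02], "delta_rot": [0, 0, 0]}, {"linear": [0, 0, 0.02], "delta_rot": [0, 0, 0]}, {"linear": [0, 0, 0.01], "delta_rot": [0, 0, 0]}, {"linear": [0, 0, 0], "delta_rot": [0, 0, 0]}]'

```text
clock: 78.4
tcp_pos: [0.5428, 0.1881, 0.0934]
ee_rot: [[0.961, -0.277, 0.001], [-0.277, -0.961, -0.0], [0.001, -0.0, -1.0]]
force: [-1.5, 0.0, -0.6]
opening: 0.02
finger_force: 109.0
```

>>> step_arm --plan '[{"linear": [0, 0, 0.01], "delta_rot": [0, 0, 0]}, {"linear": [0, 0, 0.01], "delta_rot": [0, 0, 0]}, {"linear": [0, 0, 0.01], "delta_rot": [0, 0, 0]}, {"linear": [0, 0, 0.01], "delta_rot": [0, 0, 0]}, {"linear": [0, 0, 0.005], "delta_rot": [0, 0, 0]}, {"linear": [0, 0, 0], "delta_rot": [0, 0, 0]}, {"linear": [0, 0, 0], "delta_rot": [0, 0, 0]}, {"linear": [0, 0, 0], "delta_rot": [0, 0, 0]}]'

```text
clock: 79.2
tcp_pos: [0.5431, 0.1882, 0.0846]
ee_rot: [[0.961, -0.277, 0.001], [-0.277, -0.961, 0.0], [0.001, -0.001, -1.0]]
force: [-4.8, -1.7, 5.0]
opening: 0.0201
finger_force: 109.6
```

>>> step_arm --plan '[{"linear": [0, 0, 0.01], "delta_rot": [0, 0, 0]}, {"linear": [0, 0, 0.005], "delta_rot": [0, 0, 0]}, {"linear": [0, 0, 0.005], "delta_rot": [0, 0, 0]}, {"linear": [0, 0, 0], "delta_rot": [0, 0, 0]}, {"linear": [0, 0, 0], "delta_rot": [0, 0, 0]}, {"linear": [0, 0, 0], "delta_rot": [0, 0, 0]}, {"linear": [0, 0, 0], "delta_rot": [0, 0, 0]}, {"linear": [0, 0, 0], "delta_rot": [0, 0, 0]}]'

```text
clock: 80.0
tcp_pos: [0.543, 0.1884, 0.0832]
ee_rot: [[0.961, -0.277, 0.003], [-0.277, -0.961, 0.001], [0.002, -0.001, -1.0]]
force: [-9.1, -1.5, 21.2]
opening: 0.0203
finger_force: 111.9
```

>>> step_arm --plan '[{"linear": [0, 0, 0.005], "delta_rot": [0, 0, 0]}, {"linear": [0, 0, 0.005], "delta_rot": [0, 0, 0]}, {"linear": [0, 0, 0], "delta_rot": [0, 0, 0]}, {"linear": [0, 0, 0], "delta_rot": [0, 0, 0]}, {"linear": [0, 0, 0], "delta_rot": [0, 0, 0]}, {"linear": [0, 0, 0], "delta_rot": [0, 0, 0]}, {"linear": [0, 0, 0], "delta_rot": [0, 0, 0]}, {"linear": [0, 0, 0], "delta_rot": [0, 0, 0]}]'

```text
clock: 80.8
tcp_pos: [0.5431, 0.1885, 0.0829]
ee_rot: [[0.961, -0.277, 0.004], [-0.277, -0.961, 0.001], [0.003, -0.002, -1.0]]
force: [-13.3, -1.4, 31.5]
opening: 0.02
finger_force: 113.4
```

Both pins are on their stops. I'll lift and carry the mallet back to the mat.

>>> step_arm --plan '[{"linear": [0, 0, -0.1], "delta_rot": [0, 0, 0]}, {"linear": [0, 0, -0.16], "delta_rot": [0, 0, 0]}, {"linear": [0, 0, -0.16], "delta_rot": [0, 0, 0]}, {"linear": [0, 0, -0.1], "delta_rot": [0, 0, 0]}, {"linear": [0.03, 0.09, 0], "delta_rot": [0, 0, 0]}, {"linear": [0.06, 0.17, 0], "delta_rot": [0, 0, 0]}, {"linear": [0.07, 0.21, 0], "delta_rot": [0, 0, 0]}, {"linear": [0.07, 0.21, 0], "delta_rot": [0, 0, 0]}]'

```text
clock: 81.6
tcp_pos: [0.5503, 0.0437, 0.1817]
ee_rot: [[0.961, -0.275, 0.002], [-0.275, -0.961, -0.0], [0.002, -0.001, -1.0]]
force: [-0.0, 0.1, -2.5]
opening: 0.0199
finger_force: 108.3
```

>>> step_arm --plan '[{"linear": [0.07, 0.21, 0], "delta_rot": [0, 0, 0]}, {"linear": [0.07, 0.21, 0], "delta_rot": [0, 0, 0]}, {"linear": [0.07, 0.21, 0], "delta_rot": [0, 0, 0]}, {"linear": [0.07, 0.21, 0], "delta_rot": [0, 0, 0]}, {"linear": [0.07, 0.21, 0], "delta_rot": [0, 0, 0]}, {"linear": [0.07, 0.21, 0], "delta_rot": [0, 0, 0]}, {"linear": [0.07, 0.21, 0], "delta_rot": [0, 0, 0]}, {"linear": [0.07, 0.2, 0], "delta_rot": [0, 0, 0]}]'

```text
clock: 82.4
tcp_pos: [0.565, -0.3099, 0.1815]
ee_rot: [[0.961, -0.277, 0.001], [-0.277, -0.961, -0.001], [0.002, 0.001, -1.0]]
force: [0.0, -0.3, -2.3]
opening: 0.0201
finger_force: 108.3
```

>>> step_arm --plan '[{"linear": [0.07, 0.2, 0], "delta_rot": [0, 0, 0]}, {"linear": [0.06, 0.17, 0], "delta_rot": [0, 0, 0]}, {"linear": [0.04, 0.1, 0], "delta_rot": [0, 0, 0]}, {"linear": [0.016, 0.03, 0], "delta_rot": [0, 0, 0]}, {"linear": [0, 0, 0], "delta_rot": [0, 0, 0]}, {"linear": [0, 0, 0], "delta_rot": [0, 0, 0]}, {"linear": [0, 0, 0], "delta_rot": [0, 0, 0]}, {"linear": [0, 0, 0], "delta_rot": [0, 0, 0]}]'

```text
clock: 83.2
tcp_pos: [0.5728, -0.4122, 0.1817]
ee_rot: [[0.961, -0.276, 0.0], [-0.276, -0.961, 0.0], [0.0, -0.0, -1.0]]
force: [0.0, -0.5, -3.0]
opening: 0.0202
finger_force: 108.4
```

Run:
```python
from h import *
s=bot.get_state();print(s['clock'],s['tcp_pos'],s['force'],s['opening'],s['finger_force'])
p=bot.camera('wrist');
for d in bot.mark_of('mallet',p)[:1]: print(d,ray(p,d['xy'],s['tcp_pos'][2]+.0545,s))
sc=bot.camera('scene');save(sc,'sc13.png')
for n,X in (('pin_left_top',[.5868,.1753]),('pin_right_top',[.6,-.0943])):
    print(n,[np.round(d['xy'],1).tolist() for d in bot.mark_of(n,sc)[:2]],'up',proj(sc,[*X,.13]),'down',proj(sc,[*X,.11]))
a=go([.5687,-.3845,-.020],-16)
```

```text
83.2 [ 0.57280514 -0.41216523  0.18170595] [ 0.01162736 -0.45836649 -3.02722912] 0.020222441425078543 108.40729236602783
{'xy': [253.2, 167.2], 'confidence': 0.73} [ 0.61708561 -0.4243645   0.23620595]
pin_left_top [[333.2, 158.9]] up [335.85428665 152.92466007] down [334.26929086 158.10149216]
pin_right_top [[262.7, 237.7]] up [263.23144979 230.76625629] down [263.0365954  234.99681419]
lin [-0.059 -0.133  1.008] rot [ 0.    -0.    -0.001] minrows 4.1
```

Scene marks put both pin tops at their down positions. I'll lower the mallet onto the mat.

>>> step_arm --plan '[{"linear": [-0.03, -0.067, 0], "delta_rot": [0, 0, 0]}, {"linear": [-0.029, -0.067, 0.08], "delta_rot": [0, 0, 0]}, {"linear": [0, 0, 0.18], "delta_rot": [0, 0, 0]}, {"linear": [0, 0, 0.2], "delta_rot": [0, 0, 0]}, {"linear": [0, 0, 0.2], "delta_rot": [0, 0, 0]}, {"linear": [0, 0, 0.18], "delta_rot": [0, 0, 0]}, {"linear": [0, 0, 0.12], "delta_rot": [0, 0, 0]}, {"linear": [0, 0, 0], "delta_rot": [0, 0, 0]}]'

```text
clock: 84.25
tcp_pos: [0.5652, -0.3811, -0.0148]
ee_rot: [[0.961, -0.277, -0.007], [-0.277, -0.961, 0.006], [-0.009, -0.004, -1.0]]
force: [-0.4, 0.6, -3.1]
opening: 0.0199
finger_force: 108.3
```

>>> step_arm --plan '[{"linear": [0, 0, 0.015], "delta_rot": [0, 0, 0]}, {"linear": [0, 0, 0.01], "delta_rot": [0, 0, 0]}, {"linear": [0, 0, 0.01], "delta_rot": [0, 0, 0]}, {"linear": [0, 0, 0.01], "delta_rot": [0, 0, 0]}, {"linear": [0, 0, 0], "delta_rot": [0, 0, 0]}, {"linear": [0, 0, 0], "delta_rot": [0, 0, 0]}, {"linear": [0, 0, 0], "delta_rot": [0, 0, 0]}, {"linear": [0, 0, 0], "delta_rot": [0, 0, 0]}]'

```text
clock: 85.05
tcp_pos: [0.5687, -0.3847, -0.0195]
ee_rot: [[0.961, -0.277, 0.0], [-0.277, -0.961, -0.0], [0.0, 0.0, -1.0]]
force: [-0.1, -0.5, -2.9]
opening: 0.0204
finger_force: 108.3
```

>>> step_arm --plan '[{"linear": [0, 0, 0.01], "delta_rot": [0, 0, 0]}, {"linear": [0, 0, 0.005], "delta_rot": [0, 0, 0]}, {"linear": [0, 0, 0], "delta_rot": [0, 0, 0]}, {"linear": [0, 0, 0], "delta_rot": [0, 0, 0]}, {"linear": [0, 0, 0], "delta_rot": [0, 0, 0]}, {"linear": [0, 0, 0], "delta_rot": [0, 0, 0]}, {"linear": [0, 0, 0], "delta_rot": [0, 0, 0]}, {"linear": [0, 0, 0], "delta_rot": [0, 0, 0]}]'

```text
clock: 85.85
tcp_pos: [0.5687, -0.3847, -0.0226]
ee_rot: [[0.961, -0.277, 0.0], [-0.277, -0.961, -0.0], [0.0, 0.0, -1.0]]
force: [0.2, 0.4, -2.1]
opening: 0.0201
finger_force: 108.3
```

>>> step_arm --plan '[{"linear": [0, 0, 0], "delta_rot": [0, 0, 0]}, {"linear": [0, 0, 0], "delta_rot": [0, 0, 0]}, {"linear": [0, 0, 0], "delta_rot": [0, 0, 0]}, {"linear": [0, 0, 0], "delta_rot": [0, 0, 0]}, {"linear": [0, 0, 0], "delta_rot": [0, 0, 0]}, {"linear": [0, 0, 0], "delta_rot": [0, 0, 0]}, {"linear": [0, 0, 0], "delta_rot": [0, 0, 0]}, {"linear": [0, 0, 0], "delta_rot": [0, 0, 0]}]' --gripper 0.3

```text
clock: 86.65
tcp_pos: [0.5686, -0.3846, -0.0226]
ee_rot: [[0.961, -0.277, -0.0], [-0.277, -0.961, 0.0], [-0.0, -0.0, -1.0]]
force: [0.0, -0.9, 0.1]
opening: 0.0596
finger_force: 0.0
```

>>> step_arm --plan '[{"linear": [0, 0, -0.1], "delta_rot": [0, 0, 0]}, {"linear": [0, 0, -0.15], "delta_rot": [0, 0, 0]}, {"linear": [0, 0, -0.2], "delta_rot": [0, 0, 0]}, {"linear": [0, 0, -0.2], "delta_rot": [0, 0, 0]}, {"linear": [0, 0, -0.2], "delta_rot": [0, 0, 0]}, {"linear": [0, 0, -0.2], "delta_rot": [0, 0, 0]}, {"linear": [0, 0, -0.1], "delta_rot": [0, 0, 0]}, {"linear": [0, 0, 0], "delta_rot": [0, 0, 0]}]'

```text
clock: 87.45
tcp_pos: [0.5708, -0.3862, 0.2123]
ee_rot: [[0.961, -0.277, 0.007], [-0.277, -0.961, -0.005], [0.008, 0.003, -1.0]]
force: [0.1, -0.5, -0.0]
opening: 0.06
finger_force: 0.0
```

Run:
```python
from h import *
s=bot.get_state();print(s['clock'],s['tcp_pos'],s['force'],s['opening'],s['finger_force'])
for c in ('wrist','scene','top'):
    p=bot.camera(c);print(c);marks(p,s,dict(mallet=.0305,mat=0,lid=.077,tall1=0,jar1=0),n=3)
```

```text
87.45 [ 0.57077283 -0.38624571  0.2122964 ] [ 0.07166532 -0.45956573 -0.02436233] 0.05998590402924377 0.0
wrist
mallet [253.7 138.4] 0.94 [ 0.6137 -0.3991  0.0305]
mat [243.8 168.6] 0.83 [ 0.5737 -0.3724  0.    ]
jar1 [114.9 336.2] 0.8 [ 0.3498 -0.0678  0.    ]
scene
mallet [157.6 363.3] 0.88 [ 0.6116 -0.4027  0.0305]
mat [157.5 339.9] 0.71 [ 0.5689 -0.3788  0.    ]
lid [300.6 202.2] 0.58 [0.5966 0.04   0.077 ]
tall1 [324.7 130.1] 0.67 [0.4665 0.3263 0.    ]
jar1 [200.4 186.6] 0.71 [ 0.3484 -0.0654  0.    ]
top
mallet [381.7 164.5] 0.87 [ 0.6072 -0.4022  0.0305]
mat [371.7 181.7] 0.71 [ 0.56   -0.3786  0.    ]
lid [232.4 172.1] 0.86 [0.583  0.0461 0.077 ]
tall1 [141.2 217.2] 0.79 [0.4634 0.3267 0.    ]
tall1 [212.8 224.6] 0.57 [0.4371 0.1103 0.    ]
```

```bash
python3 -c "
from h import *
print(bot.hand_in())"
```

```text
the job is handed in; nothing more can be done
None
```

The job is handed in, with no verdict returned: four amber jars are in the box, the lid is back on and looked flush, both pins read fully down, the mallet lies on its mat, and the bottles and blue jar were not touched.

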